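# Clamp the tube rack on the orbital shaker

## Task

The green tube rack stands loose on the shaker platform. Slide the clamp jaw up against it, feeling your way, until the rack is lightly pressed, snug and square, between the jaw and the far bar; then swing the cam lever all the way over until it snaps past centre onto its stop and the rack is held firmly. The rack is thin plastic, so do not squeeze it hard, keep it upright on the platform, and leave the bottle, the tip box and the pipette where they are.

Things in the scene. Friction and masses are not known exactly. Their poses are not given: they have to be found in the camera images.
- shaker: Orbital shaker, white box 270 x 290 mm, fixed; aluminium platform 240 (x) x 300 (y) mm, flat top 100 mm above the bench. Origin: centre of underside. x points away from its control panel, y along the two dark T-slots. Along +y lie the jaw, the rack, the far bar: a fixed bar 170 mm long, 32 mm high, its rubber face 55 to 113 mm to +y of the centre (setting not reported).
- jaw: Clamp jaw: aluminium bar 170 (x) x 30 (y) mm, 2 to 34 mm above the platform, axes as the shaker's. Origin: on the platform under the bar's centre. Slides only along the shaker's y (110 mm); friction shoes hold it wherever it is left and give way at about 11 N. Back face 15 mm behind the origin (-y): push it there with a fingertip, on the -x half, clear of the open lever.
- pad_face (a point): Middle of the front face (+y side) of the jaw's rubber pad, 17 mm above the platform, 32 mm in front of the jaw's origin. The pad is 110 mm long in x, 4 to 30 mm above the platform, and yields about 4.5 N per mm, at most 5 mm. Closing the lever moves it 2 mm farther out: about 9 N more on a rack already snug, almost nothing if the rack had 2 mm of play.
- lever (a joint): Angle of the cam lever on the jaw, rad: 0 open, grows clockwise from above, 2.5 closed on its stop; starts at 0 to 0.15. In the shaker's x-y plane it points from its pivot at -0.64 minus this value: open to +x and -y (away from the rack), closed along the bar to -x. Up to dead centre at 2.2 a spring resists (most at 1.2) and swings it back; from about 2.3 it snaps shut by itself.
- lever_grip (a point): Middle of the lever's black grip, 65 mm from the pivot, 49 mm above the platform. The grip is a bar 56 mm long (32 to 88 mm from the pivot), 13 mm wide, 20 mm high (39 to 59 mm above the platform), 5 mm clear above the jaw bar. It takes about 9 to 10 N here, square to the grip, to get the lever over.
- lever_pivot (a point): Point on the lever's vertical pivot axis, over the middle of the jaw bar, 49 mm above the platform. Moves with the jaw.
- rack: Green microtube rack with white-capped tubes, 120 (x) x 64 (y) mm, 45 mm high, caps to 52 mm, 0.2 to 0.42 kg. Origin: centre of its underside, on the platform. Loose between pad and far bar, 2 to 80 mm clear of each, up to 0.1 rad askew; the pad pushes it along (1 to 3 N) and it squares itself against the far bar. More than 15 N of squeeze damages it.
- bottle: Glass reagent bottle with blue cap, 70 mm diameter, 140 mm high, on the bench on the jaw's side of the shaker. Origin: centre of its underside. Not to be disturbed.
- tip_box: Closed pipette tip box, 82 x 122 mm, 68 mm high, on the bench on the far bar's side of the shaker. Origin: centre of its underside. Not to be disturbed.
- pipette: Hand pipette lying on the bench beside the shaker, 250 mm long, 22 mm high. Origin: near its middle, on the bench; it lies along its x. Not to be disturbed.
Mind the look-alikes: they are no part of the job. What is meant by the rack is not pink, purple or red, and is the smaller of those in its own colour.

How it is judged (in metres and radians):
On the way, in this order (a step that is already met when the one before it is completed fails the run):
1. the jaw is pressed snug against the rack while the lever is still open (contact force between jaw and rack above 2.5 N and value of joint lever below 0.6 rad), for 0.2 s.
2. the lever has snapped past centre onto its stop with the rack gripped (contact force between jaw and rack above 7 N and value of joint lever above 2.4 rad), for 0.2 s.
At the end, for the whole second after the job is handed in: The lever rests on its stop (beyond 2.4 rad), the jaw presses the rack with more than 7 N against the far bar, and the rack stands still, flat on the platform (within 4 mm) and square to it (within 0.05 rad) (all of step 2 and angle between the x axis of rack and the x axis of shaker, either way round below 0.05 rad and angle between rack's own z axis and vertical below 0.05 rad and z of rack in the frame of shaker between 0.096 and 0.104 m and linear speed of rack below 0.02 m/s); the robot touches nothing.
It fails at once if the jaw squeezes the rack with more than 15 N (contact force between jaw and rack above 15 N).
It fails at once if the rack is tipped (angle between rack's own z axis and vertical above 0.2 rad).
It fails at once if the bottle is moved or tipped (distance of bottle from where it was at the start of the episode above 0.02 m or angle between bottle's own z axis and vertical above 0.3 rad).
It fails at once if the tip box is moved (distance of tip_box from where it was at the start of the episode above 0.02 m).
It fails at once if the pipette is moved (distance of pipette from where it was at the start of the episode above 0.02 m).
It also fails if it takes over 61 s, if anything falls off the work surface, if the arm or the gripper's body presses on something with over 40 N, if the wrist force passes 120 N, or if a joint passes its speed limit or range.

## Robot

A 6-joint arm with a two-finger parallel gripper is mounted at the origin on the work surface. World frame = base frame: x ahead of the robot, y to its left, z up, the work surface at z = 0. Lengths are in m, angles in degrees, forces in N, time in s.
With the tool pointing down it reaches from about 0.4 to 0.825 m from the base axis. Payload 7 kg.
Tool frame: the origin (TCP) lies at the very end of the fingers, on their centre line; the grasp point (between the pads) lies 19 mm behind it; x points along the fingers, z is the direction in which the jaws open and shut, and the axes are right-handed (so a half turn about x gives the same grasp; the last joint's range is limited). The gripper opens to 88 mm and grips with 3 to 60 N. Pads are 19 mm wide; open, the fingers measure 130 mm over their backs; the gripper's body (78 mm by 193 mm) begins 47 mm behind the grasp point.
Start: joints at [-57.233, 20.546, 0.682, 0, -70.136, -16.507], TCP at [0.189, -0.648, 0.2] pointing down, gripper open.
Joint ranges: [-176.03, 176.03], [-82.01, 121.73], [-58.28, 71.71], [-173.87, 95.51], [-174.79, -0.11], [-173.66, 173.66]. Speed limits (degrees/s): [136.94, 136.94, 172.46, 180, 180, 180].

## Interface

Orientations are given as [roll, pitch, yaw] about the fixed x, y, z axes, in that order (R = Rz(yaw) Ry(pitch) Rx(roll)).
In Python, from plant import * gives the robot as it stands.
- The arm moves only by the tool arm_command, never from a script. Its argument "commands" is one flat list of numbers, 5 for each row, row after row: the shift along the tool's x, y, z in mm, then the turn about the tool's x in degrees, then the opening in per cent of the stroke, from 0 (shut) to 100 (fully open). A call has 1 to 5 rows; each row shifts and turns the pose as measured when the row begins, along the tool's axes as they then stand; what a row does not reach is not made up. A row lasts 1/8 s, in which the tool goes at most 62.5 mm and 10.7 degrees, less where a joint would pass 70% of its speed; a pose out of reach is approached as far as the arm can. A call is refused whole if a number of a shift passes 62.5 or a number of a turn 10.7, either way. A call with a gripper value outside its range is refused whole. The fingers move at their own pace and stop on an object; the grip force is fixed at half the most. Time passes only in rows, so rows that do not move let the fingers close. It gives the time, the measured TCP pose, the force and the opening at its end, in the units of the state.
- get_obs(): the state, without advancing time (a new reading comes with each control period).
- snapshot(name): name is "scene" or "top" or "wrist"; returns a dict with "frame" (400x640x3 uint8, blue, green, red), "fov_y" (degrees; the focal length in pixels is half the picture's height over the tangent of half this angle, whatever the lens; pixels are square), "cx", "cy" (the principal point, pixels), "world_to_cam" (4x4, takes a point from world to camera coordinates). Camera axes: x right, y up, looking along -z (the intrinsics and any distortion apply to the point x, -y, -z); pixel columns grow to the right and rows downward; lengths in m; the calibration is good to about 2 mm. A picture is of the moment at which its call begins. There is no depth.
- close_job(): hands the job in, once; it reports no verdict.
The state is a dict: "clock": time; "joint_pos": joint angles; "qvel": joint speeds; "tau": joint torques, N m; "tool_pos": TCP position; "orientation": TCP orientation; "force": force on the tool from outside, world axes, zero at the start; "moment": the same for the moment, N m; "opening": finger opening in m.
Only numpy, scipy, OpenCV 4.12 (cv2) and the standard library are available. Lean on these libraries where they do the work, as an engineer would, in place of code of your own. Each camera call takes 0.05 s, during which the arm holds its last target. There are 200 camera calls.

## Working session

There is one attempt and no reset: what is moved stays moved. The work goes in short steps, Python scripts to look and compute and a tool call to move; the robot and the scene stay as the last step left them, time stands still between calls to the robot, and variables do not carry over. Pictures are saved under pics/ and viewed, about 8 in all and at most 12, crops included, and the job is handed in when it is done.

Besides the shell and the picture viewer there is one more tool, called as name(argument=value, ...) on one line, values as JSON. arm_command: Moves the arm, as the interface text tells. Its arguments: {"type":"object","properties":{"commands":{"type":"array"}},"required":["commands"]}

```bash
ls; mkdir -p pics; cat > h.py <<'E'
from plant import *
import numpy as np, cv2
from scipy.spatial.transform import Rotation as R
def cam(s):
    f=200/np.tan(np.radians(s["fov_y"]/2)); return f
def ray(s,u,v,z):
    f=cam(s); M=np.array(s["world_to_cam"]); Ri=M[:3,:3].T; o=-Ri@M[:3,3]
    d=Ri@np.array([(u-s["cx"])/f,-(v-s["cy"])/f,-1]); return o+d*(z-o[2])/d[2]
def proj(s,p):
    f=cam(s); M=np.array(s["world_to_cam"]); c=M[:3,:3]@np.array(p)+M[:3,3]
    return s["cx"]+f*c[0]/-c[2], s["cy"]-f*c[1]/-c[2]
E
python3 - <<'E'
from h import *
o=get_obs(); print({k:np.round(v,3) for k,v in o.items()})
for n in("scene","top"):
    s=snapshot(n); cv2.imwrite(f"pics/{n}0.png",s["frame"]); print({k:(np.round(v,3) if not isinstance(v,str) else v) for k,v in s.items() if k!="frame"})
E
```

```text
pics
{'clock': np.float64(0.0), 'joint_pos': array([-5.7233e+01,  2.0589e+01,  6.3200e-01, -1.8000e-02, -7.0134e+01,
       -1.6507e+01]), 'qvel': array([-0.036,  0.021, -0.131, -0.008,  0.071, -0.04 ]), 'tau': array([-0.0000e+00, -5.8272e+01,  2.9306e+01,  6.9970e+00,  7.0000e-03,
       -0.0000e+00]), 'tool_pos': array([ 0.189, -0.648,  0.199]), 'orientation': array([  6.199,  89.908, 112.453]), 'force': array([ 0.403, -0.301,  0.297]), 'moment': array([0.003, 0.046, 0.014]), 'opening': np.float64(0.088)}
{'fov_y': np.float64(47.584), 'cx': np.float64(320.208), 'cy': np.float64(198.101), 'world_to_cam': array([[ 0.012,  1.   ,  0.019, -0.039],
       [-0.731, -0.004,  0.682,  0.332],
       [ 0.682, -0.022,  0.731, -1.801],
       [ 0.   ,  0.   ,  0.   ,  1.   ]])}
{'fov_y': np.float64(50.383), 'cx': np.float64(315.375), 'cy': np.float64(198.625), 'world_to_cam': array([[ 0.003, -1.   ,  0.021,  0.025],
       [ 0.989,  0.006,  0.15 , -0.56 ],
       [-0.151,  0.021,  0.988, -1.043],
       [ 0.   ,  0.   ,  0.   ,  1.   ]])}
```

View pics/top0.png

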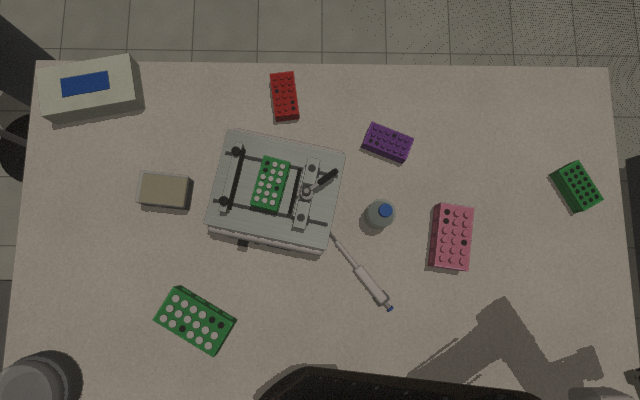

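View pics/scene0.png

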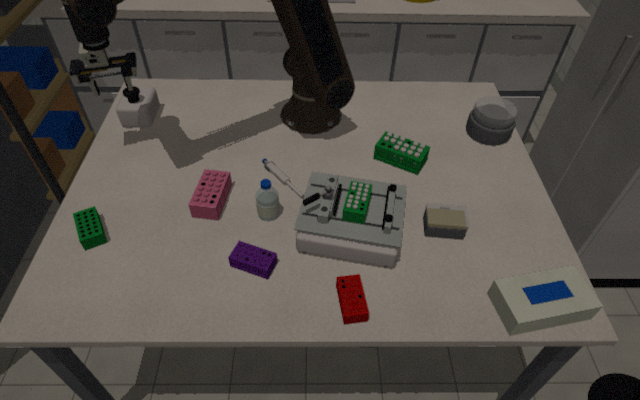

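The top view shows the shaker at (275,190) with the jaw at (307,190), the lever pointing to (328,178) and the far bar at (232,178). Three things could be taken for the rack: the green capped rack on the platform at (270,183), a larger green one at (195,320), and a green one without caps on the bench at (577,186). The one on the platform fits the description, so I'll check it in a close crop.

```bash
python3 - <<'E'
from h import *
s=snapshot("top"); im=s["frame"]
c=cv2.resize(im[120:260,195:355],None,fx=5,fy=5,interpolation=cv2.INTER_CUBIC)[:, :800]
c=c[:600] if c.shape[0]>600 else c
cv2.imwrite("pics/crop1.png",cv2.convertScaleAbs(c,alpha=1.3))
h=cv2.cvtColor(im,cv2.COLOR_BGR2HSV)
m=cv2.inRange(h,(45,90,40),(85,255,255))
for ct in cv2.findContours(m,0,2)[0]:
    if cv2.contourArea(ct)>150:
        r=cv2.minAreaRect(ct); b=cv2.boxPoints(r); z=.145 if abs(r[0][0]-270)<20 else .045
        P=np.array([ray(s,*q,z) for q in b]); print(r, P[:,:2].round(3).tolist(), np.linalg.norm(P[1]-P[0]).round(3),np.linalg.norm(P[2]-P[1]).round(3))
E
```

```text
((194.16586303710938, 319.5279541015625), (71.59392547607422, 44.08503341674805), 31.373004913330078) [[0.261, 0.422], [0.35, 0.372], [0.262, 0.22], [0.174, 0.272]] 0.103 0.176
((576.2382202148438, 186.8029327392578), (49.31584930419922, 32.36592102050781), 57.52880859375) [[0.627, -0.58], [0.674, -0.656], [0.564, -0.715], [0.518, -0.64]] 0.089 0.125
((269.9811096191406, 183.56602478027344), (28.845714569091797, 52.47172927856445), 15.945395469665527) [[0.529, 0.183], [0.648, 0.152], [0.63, 0.087], [0.511, 0.119]] 0.123 0.068
```

View pics/crop1.png

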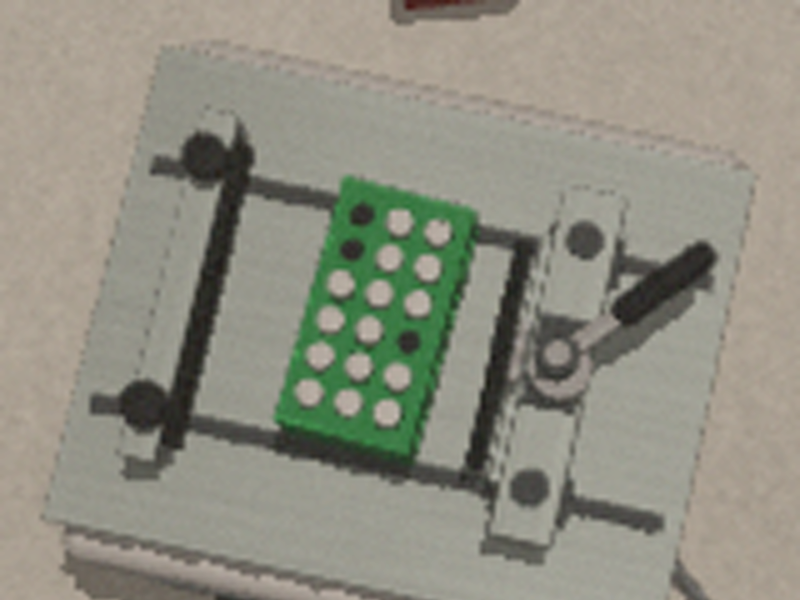

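```bash
python3 - <<'E'
from h import *
s=snapshot("top")
q=lambda X,Y,z: ray(s,195+X/5-.4,120+Y/5-.4,z)[:2]
TL,TR,BL=q(160,45,.1),q(755,172,.1),q(45,518,.1)
print("plat",TL,TR,BL,np.linalg.norm(TL-TR),np.linalg.norm(TL-BL))
a=[q(562,187,.134),q(625,195,.134),q(548,550-0,.134),q(490,540,.134)]
print("jaw",a,np.mean(a,0))
ux=(a[0]-a[3]+a[1]-a[2]); print("jaw ang",np.degrees(np.arctan2(ux[1],ux[0])),np.linalg.norm(ux)/2)
d=TL-BL; print("plat ang",np.degrees(np.arctan2(d[1],d[0]))); d=TL-TR; print(np.degrees(np.arctan2(-d[0],d[1])))
p=q(558,355,.149);t=q(708,250,.159);print("pivot",p,"tip",t,np.linalg.norm(t-p),np.degrees(np.arctan2(*(t-p)[::-1])))
print("slots",[q(*v,.1) for v in((155,165),(712,283),(92,404),(662,523))])
print("bar face",q(245,170,.132),q(182,440,.132))
print("pad face",q(510,245,.13),q(470,485,.13))
print("bottle",ray(s,385,211,.14),"pip",ray(s,332,235,.01),ray(s,390,310,.02))
E
```

```text
plat [0.72459044 0.24875235] [ 0.66279803 -0.04469064] [0.49047021 0.29519801] 0.29987845249796413 0.2386828046795128
jaw [array([0.64577603, 0.05012656]), array([0.64214311, 0.02026688]), array([0.47373791, 0.05551863]), array([0.47822317, 0.08230846])] [0.55997005 0.05205513]
jaw ang -11.349616576177453 0.1713294492495225
plat ang -11.220864813759524
-11.891451087986567
pivot [0.56246999 0.05148054] tip [ 0.61024419 -0.01722053] 0.08367922148555867 -55.18554586201078
slots [array([0.66372755, 0.24908513]), array([ 0.60699217, -0.02327836]), array([0.5454643 , 0.27508792]), array([0.48960752, 0.00121573])]
bar face [0.65325309 0.20029367] [0.52415102 0.22576175]
pad face [0.61838949 0.07455875] [0.50411576 0.09202066]
bottle [ 0.51731181 -0.13140352  0.14      ] pip [ 0.46978642 -0.01611867  0.01      ] [ 0.28148899 -0.16101364  0.02      ]
```

```bash
cat >> h.py <<'E'
A=np.radians(-11.5); UX=np.array([np.cos(A),np.sin(A),0]); UY=np.array([-UX[1],UX[0],0]); Z=np.array([0,0,1.])
J0=np.array([.561,.052,.1])
def S(x,y,z,J=J0): return J+UX*x/1e3+UY*y/1e3+Z*z/1e3   # jaw-frame mm -> world
def st():
    o=get_obs(); p=np.array(o["tool_pos"]); T=R.from_euler("xyz",o["orientation"],degrees=True).as_matrix()
    f=np.array(o["force"]); d=(p-J0)*1e3
    print("t",round(float(o["clock"]),2),"p",p.round(4),"jawframe",[round(float(d@a),1) for a in(UX,UY,Z)],"F",[round(float(f@a),2) for a in(UX,UY,Z)],"op",o["opening"],"q",np.round(o["joint_pos"],1))
    return p,T
def plan(goal,zdir_deg,n=None,step=60,first=0):
    """rows taking TCP to goal with tool z at world angle (mod 180 chosen nearest)"""
    p,T=st(); c=np.degrees(np.arctan2(T[1,2],T[0,2])); dy=(zdir_deg-c+90)%180-90
    t=-dy  # tool x is down
    d=np.array(goal)-p; n=n or int(max(np.ceil(np.linalg.norm(d)*1e3/step),np.ceil(abs(t)/10)))
    for i in range(n):
        Ti=T@R.from_euler("x",t*i/n,degrees=True).as_matrix()
        print(np.r_[Ti.T@(d/n)*1e3,t/n].round(1).tolist())
E
python3 - <<'E'
from h import *
p,T=st(); print(T.round(3))
plan(S(-50,-60,100),-11.5)
E
```

```text
t 0.2 p [ 0.1889 -0.6477  0.1996] jawframe [-225.2, -759.9, 99.6] F [-0.42, 0.03, 0.42] op 0.08810891670382849 q [-57.2  20.6   0.7  -0.  -70.1 -16.5]
[[-0.    -0.96  -0.28 ]
 [ 0.001 -0.28   0.96 ]
 [-1.     0.     0.001]]
t 0.2 p [ 0.1889 -0.6477  0.1996] jawframe [-225.2, -759.9, 99.6] F [-0.42, 0.03, 0.42] op 0.08810891670382849 q [-57.2  20.6   0.7  -0.  -70.1 -16.5]
[0.0, -37.0, 41.4, -4.8]
[0.0, -40.3, 38.1, -4.8]
[0.0, -43.4, 34.6, -4.8]
[0.0, -46.1, 30.9, -4.8]
[0.0, -48.5, 26.9, -4.8]
[0.0, -50.6, 22.8, -4.8]
[0.0, -52.3, 18.5, -4.8]
[0.0, -53.7, 14.1, -4.8]
[0.0, -54.7, 9.5, -4.8]
[0.0, -55.3, 4.9, -4.8]
[0.0, -55.5, 0.3, -4.8]
[0.0, -55.3, -4.3, -4.8]
[0.0, -54.8, -8.9, -4.8]
```

arm_command(commands=[0,-37,41.4,-4.8,0,0,-40.3,38.1,-4.8,0,0,-43.4,34.6,-4.8,0,0,-46.1,30.9,-4.8,0,0,-48.5,26.9,-4.8,0])

```text
clock: 0.82
tool_pos: [0.3086, -0.3925, 0.197]
orientation: [-2.5, 89.8, 128.1]
force: [1.2, -0.8, 0.9]
opening: 0.0429
```

arm_command(commands=[0,-50.6,22.8,-4.8,0,0,-52.3,18.5,-4.8,0,0,-53.7,14.1,-4.8,0,0,-54.7,9.5,-4.8,0,0,-55.3,4.9,-4.8,0])

```text
clock: 1.45
tool_pos: [0.4271, -0.1318, 0.1987]
orientation: [-81.3, 89.8, 74.1]
force: [0.3, -1.1, 0.2]
opening: 0.0006
```

```bash
python3 - <<'E'
from h import *
plan(S(-50,-60,100),-11.5)
plan(S(-50,-60,15),-11.5)
E
```

```text
t 1.45 p [ 0.4271 -0.1318  0.1987] jawframe [-94.6, -206.8, 98.7] F [0.56, -1.03, 0.24] op 0.0006067852389406967 q [  8.1  -1.5 -26.6  -0.2 -64.8 -32.6]
[-0.3, -51.0, -3.4, -4.3]
[-0.3, -50.6, -7.3, -4.3]
[-0.3, -49.9, -11.1, -4.3]
t 1.45 p [ 0.4271 -0.1318  0.1987] jawframe [-94.6, -206.8, 98.7] F [0.56, -1.03, 0.24] op 0.0006067852389406967 q [  8.1  -1.5 -26.6  -0.2 -64.8 -32.6]
[28.0, -51.0, -3.4, -4.3]
[28.0, -50.5, -7.3, -4.3]
[28.0, -49.8, -11.1, -4.3]
```

arm_command(commands=[0,-51,-3.4,-4.3,0,0,-50.6,-7.3,-4.3,0,0,-50,-11,-4.3,0,42,0,0,0,0,42,0,0,0,0])

```text
clock: 2.08
tool_pos: [0.5055, 0.0139, 0.1171]
orientation: [-138.7, 89.3, 30.6]
force: [0.9, -0.1, -0.4]
opening: 0.0003
```

```bash
python3 - <<'E'
from h import *
plan(S(-50,-35,15),-11.5)
s=snapshot("top"); c=cv2.resize(s["frame"][110:270,190:390],None,fx=3,fy=3,interpolation=cv2.INTER_CUBIC); cv2.imwrite("pics/c2.png",cv2.convertScaleAbs(c,alpha=1.3))
E
```

```text
t 2.08 p [0.5055 0.0139 0.1171] jawframe [-46.8, -48.4, 17.1] F [0.92, 0.12, -0.38] op 0.0003169636899392781 q [ 23.8   8.4 -27.5  -0.1 -53.4 -34.5]
[2.1, -13.4, 3.0, 0.8]
```

View pics/c2.png

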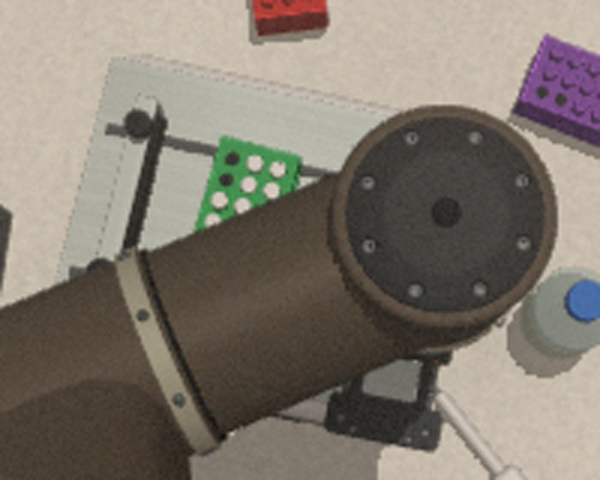

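The arm hides the jaw here. The rack is untouched at crop (250,180) and the bottle stays clear at crop (585,300). Next I feel forward to the jaw.

arm_command(commands=[0,-6,1,0.8,0,0,-6,0,0,0,0,-4,0,0,0,0,-4,0,0,0,0,-4,0,0,0])

```text
clock: 2.75
tool_pos: [0.5085, 0.0385, 0.1163]
orientation: [-131.7, 89.5, 36.6]
force: [-0.2, 0.2, -0.5]
opening: 0.0005
```

```bash
python3 - <<'E'
from h import *
st()
E
```

```text
t 2.75 p [0.5085 0.0385 0.1163] jawframe [-48.8, -23.7, 16.3] F [-0.28, 0.2, -0.48] op 0.0004702177907457912 q [ 26.3   9.  -27.   -0.1 -53.5 -37.9]
```

arm_command(commands=[0,-3,0,0,0,0,-3,0,0,0,0,-3,0,0,0])

```text
clock: 3.12
tool_pos: [0.5105, 0.048, 0.1168]
orientation: [-132.3, 89.4, 36.0]
force: [-0.5, -0.5, -0.6]
opening: 0.0005
```

arm_command(commands=[0,-3,0,0,0,0,-3,0,0,0,0,-3,0,0,0,0,-3,0,0,0,0,-3,0,0,0])

```text
clock: 3.75
tool_pos: [0.5136, 0.0636, 0.1166]
orientation: [-131.9, 89.4, 36.4]
force: [-0.3, 0.4, -0.4]
opening: 0.0004
```

```bash
python3 - <<'E'
from h import *
st(); o=get_obs(); print(np.round(o["tau"],2),np.round(o["moment"],2))
s=snapshot("scene"); a=cv2.resize(s["frame"][150:280,270:430],(600,488),interpolation=cv2.INTER_CUBIC)
cv2.imwrite("pics/s3.png",a)
E
```

```text
t 3.75 p [0.5136 0.0636 0.1166] jawframe [-48.7, 1.9, 16.6] F [-0.37, 0.28, -0.44] op 0.0003973653820115447 q [ 28.7   9.6 -26.1  -0.1 -53.7 -40.4]
[-2.600e-01 -3.919e+01  2.525e+01  6.040e+00  1.000e-02  7.000e-02] [0.02 0.14 0.04]
```

View pics/s3.png

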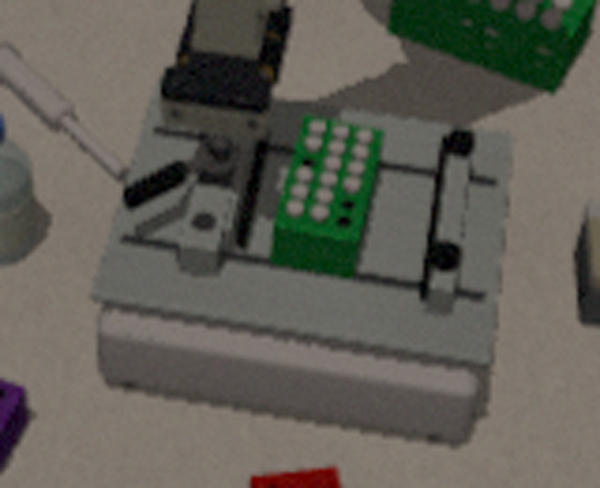

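```bash
python3 - <<'E'
from h import *
s=snapshot("scene"); a=cv2.imread("pics/scene0.png"); b=s["frame"]
P=np.array([ray(s,270+u/3.75,150+v/3.75,.134) for u,v in((203,222),)]); print("bolt now",P,"jawfr",[(P[0]-J0)@UX*1e3,(P[0]-J0)@UY*1e3])
for u,v,w in((324,209,9),(311,199,8),(362,200,14)):
    t=b[v-w:v+w,u-w:u+w]; r=a[v-w-12:v+w+12,u-w-25:u+w+25]; m=cv2.matchTemplate(r,t,cv2.TM_CCOEFF_NORMED); _,q,_,l=cv2.minMaxLoc(m); print((u,v),"was shifted by",l[0]-25,l[1]-12,round(q,3))
# project expected TCP & jaw
for n,p in (("tcp",S(-48.7,1.9,16.6)),("jaw+x end",S(85,0,34)),("pivot",S(0,0,49))): print(n,np.round(proj(s,p),1), ((np.array(proj(s,p))-[270,150])*3.75).round())
w=snapshot("wrist"); cv2.imwrite("pics/w3.png",w["frame"]); print(np.round(w["world_to_cam"],3))
E
```

```text
bolt now [[0.62147117 0.04046043 0.134     ]] jawfr [np.float64(61.55781559284565), np.float64(0.7481009072060957)]
(324, 209) was shifted by 0 0 0.958
(311, 199) was shifted by 0 0 0.989
(362, 200) was shifted by 0 0 0.988
tcp [331.  186.3] [229. 136.]
jaw+x end [322.3 215.3] [196. 245.]
pivot [327.9 190.1] [217. 150.]
[[-0.979  0.202 -0.006  0.491]
 [-0.194 -0.945 -0.263  0.172]
 [-0.059 -0.257  0.965 -0.262]
 [ 0.     0.     0.     1.   ]]
```

View pics/w3.png

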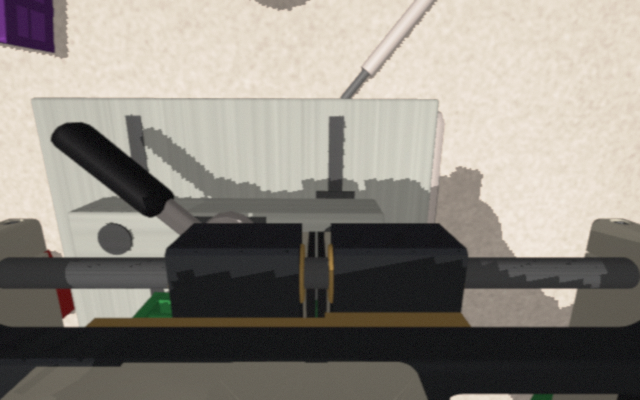

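```bash
python3 - <<'E'
from h import *
w=snapshot("wrist"); p,T=st(); print("fov",w["fov_y"],w["cx"],w["cy"])
print(T.round(2))
for n,q in (("tcp",p),("tcp+15 up",p+.015*Z),("bar -x back top",S(-85,-15,34)),("+x back top",S(85,-15,34)),("-x back bot",S(-85,-15,2)),("bolt",S(61,0,34)),("grip tip",S(64,-61,59)),("plat corner",S(-120,-98,0))): print(n,np.round(proj(w,q),0))
M=np.array(w["world_to_cam"]); print("cam at",-M[:3,:3].T@M[:3,3])
c=cv2.resize(snapshot("scene")["frame"][160:220,295:375],None,fx=10,fy=10,interpolation=cv2.INTER_CUBIC); cv2.imwrite("pics/s4.png",cv2.convertScaleAbs(c,alpha=1.6,beta=15))
E
```

```text
t 3.95 p [0.5136 0.0634 0.1166] jawframe [-48.8, 1.8, 16.6] F [1.18, 0.29, 0.87] op 0.00031667165597262076 q [ 28.7   9.6 -26.1  -0.1 -53.7 -40.4]
fov 62.27070146990709 315.96132298889876 198.5375300374777
[[ 0.01 -0.2  -0.98]
 [ 0.01 -0.98  0.2 ]
 [-1.   -0.01 -0.01]]
tcp [316. 229.]
tcp+15 up [316. 239.]
bar -x back top [385. 211.]
+x back top [ 63. 211.]
-x back bot [375. 196.]
bolt [113. 238.]
grip tip [ 47. 125.]
plat corner [443.  51.]
cam at [ 0.49875417 -0.00406182  0.30057377]
```

View pics/s4.png

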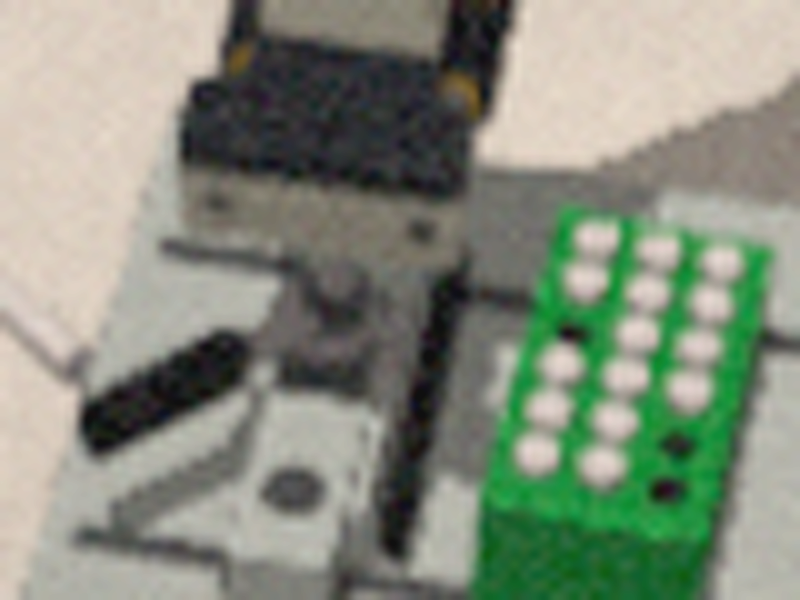

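arm_command(commands=[0,20,0,0,0,0,20,0,0,50,0,10,0,0,50,0,0,0,0,50])

```text
clock: 4.5
tool_pos: [0.5023, 0.0105, 0.1163]
orientation: [-131.6, 89.5, 36.7]
force: [0.5, 0.4, 0.2]
opening: 0.0246
```

```bash
python3 - <<'E'
from h import *
p,T=st(); w=snapshot("wrist"); f=w["frame"]
for q in (p,p+T[:,2]*.022,p-T[:,2]*.022,p+.019*Z): print(np.round(proj(w,q)))
print("bolt",proj(w,S(61,0,34)))
s=snapshot("scene")["frame"][150:230,285:385]
cv2.imwrite("pics/w5.png",np.hstack([f[:,:500],cv2.resize(s,(300,240),interpolation=cv2.INTER_CUBIC)[:, :] if 0 else np.vstack([cv2.resize(s,(300,240)),np.zeros((160,300,3),np.uint8)])]))
E
```

```text
t 4.5 p [0.5023 0.0105 0.1163] jawframe [-49.2, -52.4, 16.3] F [0.37, 0.53, 0.19] op 0.024564673416938132 q [ 23.5   8.3 -27.8  -0.2 -53.4 -35.2]
[316. 230.]
[353. 230.]
[279. 230.]
[316. 242.]
bolt (np.float64(127.44420530681091), np.float64(325.1569297576574))
```

View pics/w5.png

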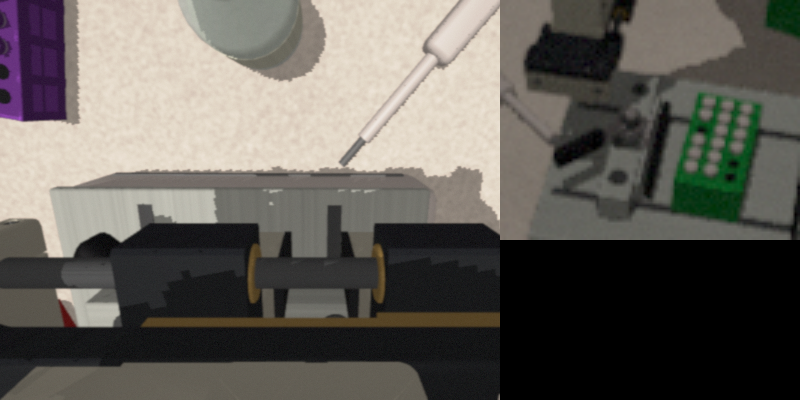

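The wrist view at (316,230) puts the fingertips where the TCP is reported, the scene inset shows the jaw has not moved, and no force was felt. I'll check height and force sensing with a gentle touch on the platform.

arm_command(commands=[3,0,0,0,0,3,0,0,0,0,3,0,0,0,0,3,0,0,0,0])

```text
clock: 5.1
tool_pos: [0.5032, 0.0124, 0.1035]
orientation: [-132.2, 89.4, 36.1]
force: [-0.2, 0.5, -0.5]
opening: 0.0044
```

arm_command(commands=[1,0,0,0,0,1,0,0,0,0])

```text
clock: 5.35
tool_pos: [0.503, 0.0125, 0.101]
orientation: [-131.3, 89.5, 37.1]
force: [0.7, 0.3, -0.6]
opening: 0.0005
```

arm_command(commands=[1,0,0,0,0,1,0,0,0,0])

```text
clock: 5.6
tool_pos: [0.5031, 0.0125, 0.099]
orientation: [-131.7, 89.5, 36.7]
force: [-0.0, 0.8, -1.1]
opening: 0.0002
```

arm_command(commands=[1,0,0,0,0,1,0,0,0,0])

```text
clock: 5.85
tool_pos: [0.5032, 0.0125, 0.0969]
orientation: [-132.0, 89.4, 36.4]
force: [0.1, 0.3, 0.9]
opening: 0.0005
```

arm_command(commands=[1,0,0,0,0,1,0,0,0,0])

```text
clock: 6.1
tool_pos: [0.5032, 0.0125, 0.0948]
orientation: [-132.2, 89.4, 36.2]
force: [-0.1, 0.8, -0.1]
opening: 0.0006
```

```bash
python3 - <<'E'
from h import *
st()
w=snapshot("scene")
c=cv2.resize(w["frame"][140:230,275:395],(800,600),interpolation=cv2.INTER_CUBIC); cv2.imwrite("pics/s6.png",cv2.convertScaleAbs(c,alpha=1.6,beta=10))
for n,q in(("tcp",S(-49,-50,-3)),("tcp+40",S(-49,-50,37)),("bodyface",S(47,-11,66)),("bodyface2",S(47,-89,66))):
    u=proj(w,q); print(n,(u[0]-275)*6.67,(u[1]-140)*6.67)
E
```

```text
t 6.1 p [0.5032 0.0125 0.0948] jawframe [-48.7, -50.2, -5.2] F [-0.21, 0.74, -0.09] op 0.0006447745595366857 q [ 23.7   9.8 -29.3  -0.2 -50.4 -35.2]
tcp 260.8102830485622 321.7314894081571
tcp+40 261.59534998565476 259.48848135310334
bodyface 308.38778153884095 381.07898930133103
bodyface2 126.7596249010151 353.40059313503815
```

View pics/s6.png

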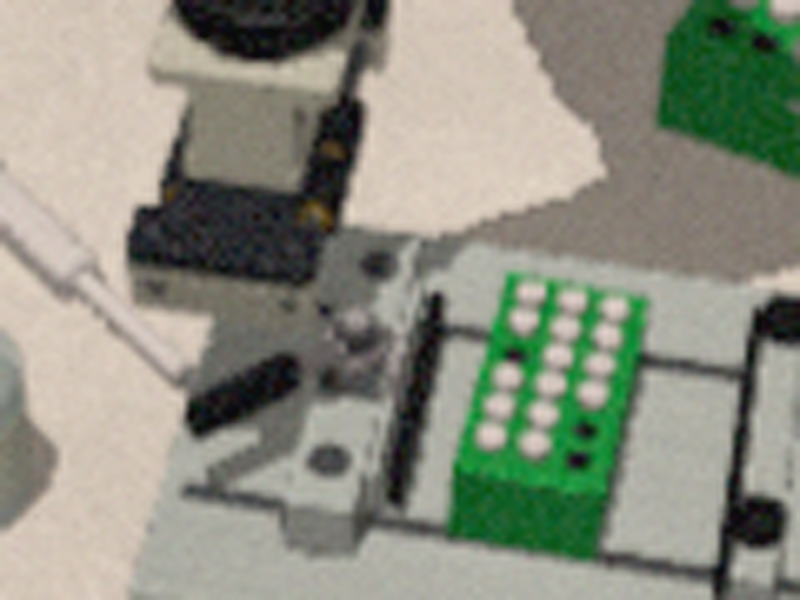

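```bash
python3 - <<'E'
from h import *
w=snapshot("scene"); p=np.array([.189,-.648,.199]); T=R.from_euler("xyz",[6.199,89.908,112.453],degrees=True).as_matrix()
a=cv2.imread("pics/scene0.png")[0:150,40:200]
c=cv2.convertScaleAbs(cv2.resize(a,None,fx=5,fy=4,interpolation=cv2.INTER_CUBIC),alpha=1.5,beta=15)
for q,col in((p+T[:,2]*.044,(0,0,255)),(p-T[:,2]*.044,(0,0,255)),(p,(255,0,0)),(p+.066*Z,(0,255,0)),(p+.066*Z+T[:,2]*.0965,(0,255,255)),(p+.066*Z-T[:,2]*.0965,(0,255,255))):
    u=proj(w,q); print(u); cv2.circle(c,(int((u[0]-40)*5),int(u[1]*4)),5,col,2)
cv2.imwrite("pics/s7.png",c[:600])
E
```

```text
(np.float64(129.72752382108516), np.float64(96.4364348065586))
(np.float64(101.97495003474776), np.float64(100.53823269656156))
(np.float64(115.93619666854977), np.float64(98.47477680143548))
(np.float64(109.58782717187597), np.float64(81.2398820154801))
(np.float64(140.67927480870551), np.float64(76.89322465351918))
(np.float64(77.62174127429546), np.float64(85.70881585937116))
```

View pics/s7.png

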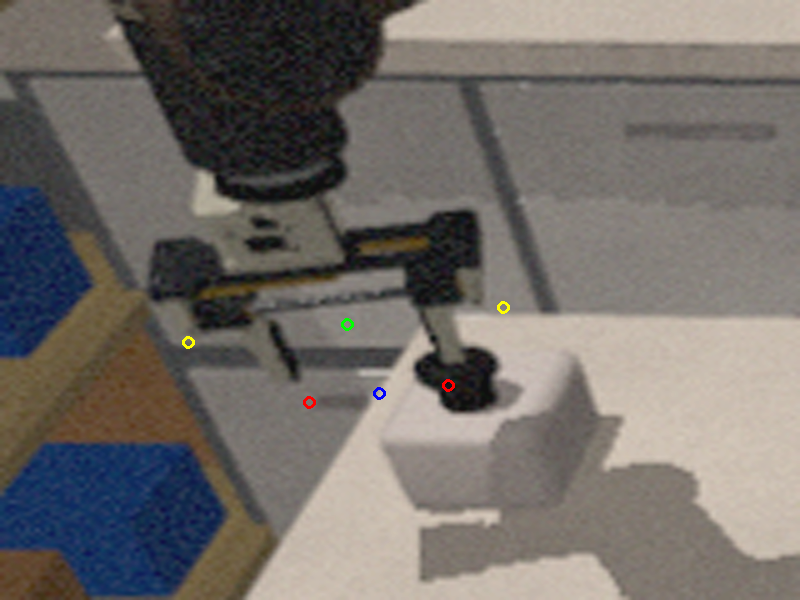

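The picture settles it: at the start the left fingertip was at crop (295,382), but the reported TCP projects to (309,402). So the real fingertips sit about 20 mm above the reported TCP, and at z = 0.117 they passed just over the bar. The tips are now really near z = 0.115, level with the bar, so I push again.

arm_command(commands=[0,-6,0,0,0,0,-6,0,0,0,0,-5,0,0,0,0,-4,0,0,0,0,-3,0,0,0])

```text
clock: 6.82
tool_pos: [0.5083, 0.037, 0.0951]
orientation: [-137.7, 89.5, 30.7]
force: [2.8, -12.4, -0.3]
opening: 0.0007
```

arm_command(commands=[0,-3,0,0,0,0,-3,0,0,0])

```text
clock: 7.08
tool_pos: [0.5086, 0.0391, 0.0951]
orientation: [164.5, 89.7, -27.0]
force: [3.1, -11.3, 0.8]
opening: 0.0004
```

arm_command(commands=[0,-3,0,0,0,0,-3,0,0,0])

```text
clock: 7.32
tool_pos: [0.5089, 0.0405, 0.0952]
orientation: [111.7, 89.5, -79.9]
force: [2.6, -11.5, 0.9]
opening: 0.0004
```

arm_command(commands=[0,-8,0,0,0,0,-8,0,0,0,0,-8,0,0,0])

```text
clock: 7.7
tool_pos: [0.5122, 0.057, 0.0953]
orientation: [93.5, 88.8, -98.1]
force: [1.8, -13.4, 2.9]
opening: 0.0008
```

```bash
python3 - <<'E'
from h import *
p,T=st(); print(T.round(3))
s=snapshot("scene")
a=cv2.imread("pics/scene0.png"); b=s["frame"]
u,v,w=324,209,8; t=a[v-w:v+w,u-w:u+w]; r=b[v-w-5:v+w+5,u-w-3:u+w+32]; m=cv2.matchTemplate(r,t,cv2.TM_CCOEFF_NORMED); _,q,_,l=cv2.minMaxLoc(m); l=(l[0]-3,l[1]-5); print(l,q,(ray(s,u+l[0],v+l[1],.134)-ray(s,u,v,.134))@UY*1e3)
E
```

```text
t 7.7 p [0.5122 0.057  0.0953] jawframe [-48.8, -4.9, -4.7] F [4.39, -12.78, 2.88] op 0.000805806683396809 q [ 29.   11.3 -27.7   1.2 -51.7 -41.4]
[[-0.003 -0.202 -0.979]
 [-0.02  -0.979  0.202]
 [-1.     0.021 -0.001]]
(7, 1) 0.7855199575424194 20.003293397336062
```

arm_command(commands=[0,-8,0,0,0,0,-8,0,0,0,0,-8,0,0,0,0,-8,0,0,0])

```text
clock: 8.25
tool_pos: [0.5165, 0.0781, 0.0955]
orientation: [86.7, 87.8, -105.0]
force: [1.4, -13.9, 3.8]
opening: 0.0001
```

```bash
python3 - <<'E'
from h import *
st()
E
```

```text
t 8.25 p [0.5165 0.0781 0.0955] jawframe [-48.8, 16.7, -4.5] F [4.16, -13.3, 3.83] op 0.000111353875397153 q [ 31.4  12.4 -26.7   1.9 -52.6 -44.3]
```

arm_command(commands=[0,-11,0,0,0,0,-10,0,0,0])

```text
clock: 8.5
tool_pos: [0.5196, 0.0929, 0.0956]
orientation: [85.4, 87.2, -106.3]
force: [0.9, -12.8, 6.6]
opening: 0.0004
```

```bash
python3 - <<'E'
from h import *
p,T=st(); print(T.round(3))
E
```

```text
t 8.5 p [0.5196 0.0929 0.0956] jawframe [-48.8, 31.8, -4.4] F [3.42, -12.38, 6.59] op 0.00039169890065180027 q [ 32.9  13.1 -25.8   2.3 -53.2 -46.1]
[[-0.014 -0.204 -0.979]
 [-0.047 -0.978  0.204]
 [-0.999  0.049  0.004]]
```

arm_command(commands=[-0.8,-5,0,0,0,-0.5,-5,0,0,0])

```text
clock: 8.75
tool_pos: [0.5201, 0.0971, 0.0959]
orientation: [83.7, 86.6, -108.2]
force: [3.4, -14.3, -0.3]
opening: 0.0004
```

```bash
python3 - <<'E'
from h import *
st()
s=snapshot("scene"); c=s["frame"][140:230,275:395]
cv2.imwrite("pics/s8.png",cv2.convertScaleAbs(cv2.resize(c,(800,600),interpolation=cv2.INTER_CUBIC),alpha=1.6,beta=10))
E
```

```text
t 8.75 p [0.5201 0.0971 0.0959] jawframe [-49.1, 36.0, -4.1] F [6.15, -13.3, -0.28] op 0.0004196142243865705 q [ 33.5  13.4 -25.5   2.6 -53.8 -47. ]
```

View pics/s8.png

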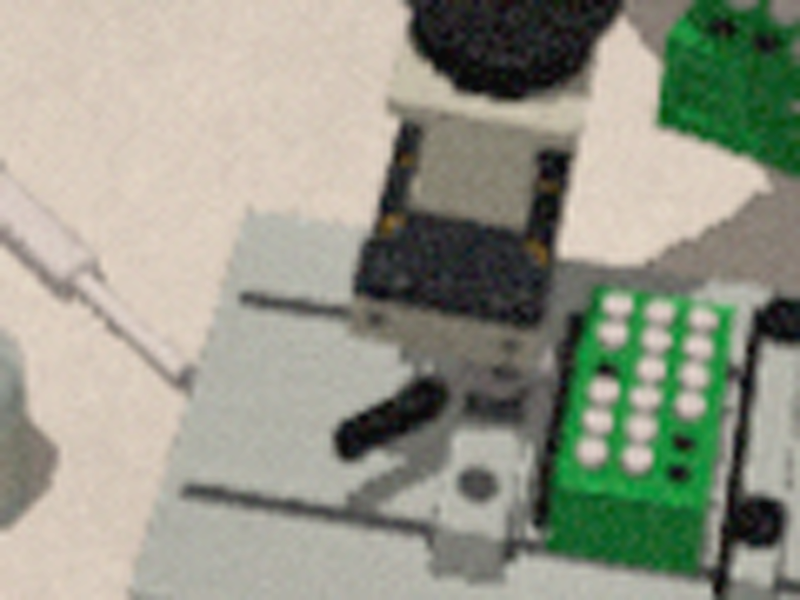

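arm_command(commands=[0,-4.5,-0.5,0,0,0,-4.5,-0.5,0,0])

```text
clock: 9.05
tool_pos: [0.5206, 0.0997, 0.0959]
orientation: [81.6, 85.9, -110.2]
force: [-1.4, -12.2, 8.9]
opening: 0.0002
```

```bash
python3 - <<'E'
from h import *
st()
E
```

```text
t 9.05 p [0.5206 0.0997 0.0959] jawframe [-49.1, 38.6, -4.1] F [1.08, -12.25, 8.87] op 0.0001760639585953903 q [ 34.   13.8 -25.1   2.9 -54.4 -47.6]
```

arm_command(commands=[-1,-4.5,0,0,0,-0.5,-4.5,0,0,0])

```text
clock: 9.3
tool_pos: [0.5206, 0.1023, 0.0963]
orientation: [80.6, 85.3, -111.3]
force: [4.5, -13.6, 0.7]
opening: 0.0006
```

```bash
python3 - <<'E'
from h import *
st()
E
```

```text
t 9.3 p [0.5206 0.1023 0.0963] jawframe [-49.6, 41.2, -3.7] F [7.08, -12.44, 0.7] op 0.0006082068316512642 q [ 34.5  14.2 -24.8   3.2 -55.  -48.3]
```

arm_command(commands=[-0.5,-4.5,-0.5,0,0])

```text
clock: 9.43
tool_pos: [0.5209, 0.1034, 0.0964]
orientation: [79.9, 85.0, -112.0]
force: [-0.6, -12.1, 4.0]
opening: 0.0007
```

arm_command(commands=[-0.5,-4.5,0,0,0])

```text
clock: 9.55
tool_pos: [0.5209, 0.1044, 0.0965]
orientation: [79.7, 84.6, -112.3]
force: [3.9, -16.6, 2.0]
opening: 0.0007
```

```bash
python3 - <<'E'
from h import *
for i in range(3): st(); s=snapshot("scene")
c=s["frame"][140:230,285:405]
cv2.imwrite("pics/s9.png",cv2.convertScaleAbs(cv2.resize(c,(800,600),interpolation=cv2.INTER_CUBIC),alpha=1.6,beta=10))
E
```

```text
t 9.55 p [0.5209 0.1044 0.0965] jawframe [-49.7, 43.3, -3.5] F [7.12, -15.45, 2.05] op 0.0006535503277420487 q [ 34.9  14.5 -24.4   3.5 -55.7 -49. ]
t 9.6 p [0.521  0.1044 0.0965] jawframe [-49.7, 43.4, -3.5] F [6.14, -14.33, 2.75] op 6.996078230383986e-05 q [ 34.9  14.5 -24.4   3.6 -55.7 -49. ]
t 9.65 p [0.521  0.1045 0.0965] jawframe [-49.7, 43.4, -3.5] F [5.25, -13.61, 2.81] op 0.0005170515119113923 q [ 34.9  14.5 -24.4   3.5 -55.7 -49. ]
```

View pics/s9.png

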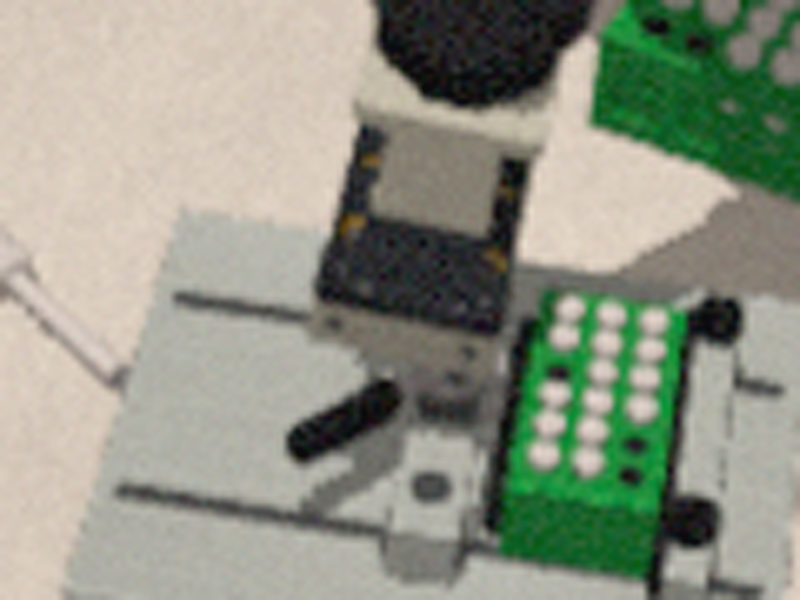

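The picture shows the rack square between the pad (crop x 505) and the bar face (crop x 675), with the lever still open. One more light press will make sure of the preload.

arm_command(commands=[-0.3,-4.2,-0.5,0,0])

```text
clock: 9.82
tool_pos: [0.5209, 0.1044, 0.0965]
orientation: [79.2, 84.2, -112.8]
force: [-0.6, -17.1, 5.5]
opening: 0.0002
```

```bash
python3 - <<'E'
from h import *
st(); snapshot("scene"); p,T=st(); print(T.round(3))
E
```

```text
t 9.82 p [0.5209 0.1044 0.0965] jawframe [-49.7, 43.3, -3.5] F [2.79, -16.88, 5.47] op 0.00019909533438491677 q [ 35.   14.7 -24.2   3.7 -56.  -49.2]
t 9.88 p [0.5209 0.1044 0.0965] jawframe [-49.8, 43.4, -3.5] F [2.98, -15.41, 5.98] op 0.0005564151551981692 q [ 35.   14.7 -24.2   3.7 -56.1 -49.2]
[[-0.04  -0.206 -0.978]
 [-0.094 -0.973  0.209]
 [-0.995  0.1    0.019]]
```

```bash
cat >> h.py <<'E'
def tip(): 
    p,T=st(); return p-.020*T[:,0],T
def goto(goal,zdir,n):
    """rows bringing the real tip to goal, tool z to world angle zdir (deg, as is)"""
    p,T=tip(); c=np.degrees(np.arctan2(T[1,2],T[0,2])); dy=(zdir-c+180)%360-180; t=-dy; d=np.array(goal)-p
    print("tip",p.round(4),"zdir",c.round(1))
    for i in range(n):
        print(np.r_[(T@R.from_euler("x",t*i/n,degrees=True).as_matrix()).T@(d/n)*1e3,t/n].round(1).tolist())
E
python3 - <<'E'
from h import *
s=snapshot("scene"); q=lambda u,v,z: ray(s,285+u/6.667-.4,140+v/6.667-.4,z)
f=lambda P:[round(float((P-J0)@a*1e3),1) for a in(UX,UY)]
print("bolt",f(q(432,487,.134)),"grip ends",f(q(298,447,.155)),f(q(392,393,.155)),"pad front top edge",f(q(530,330,.13)),f(q(492,520,.13)))
p,T=st(); t=p-.02*T[:,0]; print("tip",f(t),t[2])
E
```

```text
bolt [59.8, 72.5] grip ends [67.8, 15.9] [29.4, 49.6] pad front top edge [-44.4, 101.5] [69.3, 99.6]
t 9.93 p [0.5209 0.1044 0.0965] jawframe [-49.7, 43.4, -3.5] F [3.18, -15.73, 4.81] op 0.0002821894282683328 q [ 35.   14.7 -24.2   3.7 -56.  -49.2]
tip [-49.3, 45.4] 0.11640086040671818
```

arm_command(commands=[0,12,0,0,0,0,20,0,0,0,-25,5,0,0,0,-25,0,0,0,0])

```text
clock: 10.42
tool_pos: [0.5128, 0.0693, 0.1493]
orientation: [77.4, 84.0, -114.7]
force: [0.5, -0.2, -0.3]
opening: 0.0006
```

```bash
python3 - <<'E'
from h import *
p,T=tip(); print(T.round(3))
E
```

```text
t 10.43 p [0.5128 0.0693 0.1493] jawframe [-50.7, 7.3, 49.3] F [0.52, -0.06, -0.32] op 0.0006458733189213147 q [ 32.2  10.4 -22.1   3.7 -62.5 -46.1]
[[-0.043 -0.207 -0.977]
 [-0.094 -0.973  0.21 ]
 [-0.995  0.101  0.023]]
```

```bash
python3 - <<'E'
from h import *
goto(S(84,53.4,95),-141.4,5)
E
```

```text
t 10.43 p [0.5128 0.0693 0.1493] jawframe [-50.7, 7.3, 49.3] F [0.52, -0.06, -0.32] op 0.0006458733189213147 q [ 32.2  10.4 -22.1   3.7 -62.5 -46.1]
tip [0.5137 0.0711 0.1692] zdir 167.9
[-6.7, -8.5, -26.6, -10.1]
[-6.7, -3.7, -27.7, -10.1]
[-6.7, 1.3, -27.9, -10.1]
[-6.7, 6.2, -27.2, -10.1]
[-6.7, 10.9, -25.7, -10.1]
```

arm_command(commands=[-26,0,0,0,0,-2,-8.5,-26.6,-10.1,0,-2,-3.7,-27.7,-10.1,0,-2,1.3,-27.9,-10.1,0,-2,6.2,-27.2,-10.1,0])

```text
clock: 11.05
tool_pos: [0.6273, 0.0817, 0.1834]
orientation: [38.2, 84.6, -112.3]
force: [-0.4, -0.4, -0.4]
opening: 0.0002
```

```bash
python3 - <<'E'
from h import *
goto(S(84,53.4,95),-141.4,2)
E
```

```text
t 11.05 p [0.6273 0.0817 0.1834] jawframe [59.1, 42.4, 83.4] F [-0.34, -0.5, -0.4] op 0.00019703408435030505 q [ 27.4  19.1  -5.5   3.8 -69.6   0.7]
tip [0.6281 0.0835 0.2033] zdir -150.6
[3.5, 4.4, -12.6, -4.6]
[3.5, 5.4, -12.2, -4.6]
```

arm_command(commands=[0,4.4,-12.6,-4.6,0,0,5.4,-12.2,-4.6,0,0,0,0,0,0])

```text
clock: 11.42
tool_pos: [0.6552, 0.0847, 0.1811]
orientation: [28.1, 84.6, -112.8]
force: [-0.0, 0.4, -0.1]
opening: 0.0002
```

```bash
python3 - <<'E'
from h import *
goto(S(84,53.4,47),-141.4,2)
E
```

```text
t 11.43 p [0.6552 0.0847 0.1811] jawframe [85.8, 50.8, 81.1] F [-0.11, 0.34, -0.08] op 0.0002199264383980525 q [ 26.5  21.8  -1.8   3.7 -70.6  11.2]
tip [0.6559 0.0865 0.201 ] zdir -141.0
[26.9, -2.2, -1.8, 0.2]
[26.9, -2.3, -1.8, 0.2]
```

arm_command(commands=[20,0,0,0,0,16,0,0,0,0])

```text
clock: 11.68
tool_pos: [0.6537, 0.081, 0.146]
orientation: [29.4, 84.8, -111.7]
force: [0.5, 0.5, 0.2]
opening: 0.0005
```

arm_command(commands=[9,0,0,0,0,7,0,0,0,0])

```text
clock: 11.92
tool_pos: [0.6523, 0.079, 0.1291]
orientation: [29.2, 84.7, -112.0]
force: [0.7, -0.6, 0.1]
opening: 0.0004
```

```bash
python3 - <<'E'
from h import *
goto(S(84,53.4,47),-141.4,1)
E
```

```text
t 11.93 p [0.6523 0.079  0.1291] jawframe [84.1, 44.7, 29.1] F [0.79, -0.42, 0.09] op 0.00040009415498070566 q [ 26.1  23.4  -6.3   3.9 -64.2  10.8]
tip [0.653  0.0807 0.149 ] zdir -141.3
[1.4, -4.8, -5.2, 0.1]
```

```bash
cat >> h.py <<'E'
PV=np.array([1.,71.])
def arc(a_goal,n,r=75,off=27.5,zj=46,over=0):
    t,T=tip(); d=(t-J0)*1e3; v=np.array([d@UX,d@UY])-PV; L=np.hypot(*v)
    phi=np.arctan2(v[1],v[0])-np.arcsin(off/L)
    if phi>0.5: phi-=2*np.pi
    a0=-.64-phi; c=np.arctan2(T[1,2],T[0,2])-A
    print("lever est %.3f"%a0,"r %.1f"%np.sqrt(L*L-off*off),"zj %.1f"%(d@Z),"toolz-tangent deg %.1f"%np.degrees((c-(phi-np.pi/2)+np.pi)%(2*np.pi)-np.pi))
    F=np.array(get_obs()["force"]); print("F tang %.1f"%(F@(UX*np.sin(phi)-UY*np.cos(phi))),"rad %.1f"%(F@(UX*np.cos(phi)+UY*np.sin(phi))))
    prev=t; Ti=T.copy()
    for k in range(1,n+1):
        ph=-.64-(a0+(a_goal-a0)*k/n); D=np.array([np.cos(ph),np.sin(ph)]); N=np.array([-D[1],D[0]])
        g=PV+r*D+off*N; g3=S(g[0],g[1],zj)-N[0]*UX*over/1e3-N[1]*UY*over/1e3
        cur=np.arctan2(Ti[1,2],Ti[0,2])-A; dy=np.degrees((ph-np.pi/2-cur+np.pi)%(2*np.pi)-np.pi); dy=np.clip(dy,-10.5,10.5)
        m=Ti.T@(g3-prev)*1e3; print(np.r_[m,-dy].round(1).tolist())
        prev=S(g[0],g[1],zj); Ti=Ti@R.from_euler("x",-dy,degrees=True).as_matrix()
E
python3 - <<'E'
from h import *
arc(0.12,3)
E
```

```text
t 11.93 p [0.6523 0.079  0.1291] jawframe [84.1, 44.7, 29.1] F [0.79, -0.42, 0.09] op 0.00040009415498070566 q [ 26.1  23.4  -6.3   3.9 -64.2  10.8]
lever est -0.032 r 82.5 zj 49.0 toolz-tangent deg -5.0
F tang -0.1 rad 0.9
[3.1, -6.0, 4.1, -2.1]
[0.4, 1.3, 3.8, 2.9]
[0.4, 1.3, 3.8, 2.9]
```

arm_command(commands=[3,-5,4,0,0,0,0,4,2,0,0,1,4,3,0])

```text
clock: 12.3
tool_pos: [0.6395, 0.0746, 0.1271]
orientation: [34.7, 84.7, -111.8]
force: [0.4, 1.2, 0.0]
opening: 0.0006
```

```bash
python3 - <<'E'
from h import *
arc(0.45,4,over=1)
E
```

```text
t 12.3 p [0.6395 0.0746 0.1271] jawframe [72.4, 37.8, 27.1] F [0.19, 1.29, 0.05] op 0.0006320981792615997 q [ 26.3  22.3  -8.4   3.9 -63.3   5.4]
lever est 0.132 r 73.3 zj 47.0 toolz-tangent deg -0.9
F tang -1.1 rad -0.8
[1.7, 3.6, 6.9, 3.7]
[0.6, 1.8, 7.0, 4.6]
[0.6, 1.8, 7.0, 4.6]
[0.6, 1.8, 7.0, 4.6]
```

arm_command(commands=[1,3,7,3.7,0,0.5,1.8,7,4.6,0,0.5,1.8,7,4.6,0])

```text
clock: 12.68
tool_pos: [0.6263, 0.0595, 0.1293]
orientation: [51.6, 85.0, -108.4]
force: [2.8, 1.7, 0.4]
opening: 0.0008
```

```bash
python3 - <<'E'
from h import *
arc(0.8,4,over=1.5)
E
```

```text
t 12.68 p [0.6263 0.0595 0.1293] jawframe [62.5, 20.4, 29.3] F [2.43, 2.2, 0.35] op 0.0008252852832745193 q [ 25.6  20.6 -10.7   4.1 -62.2  -7.6]
lever est 0.387 r 73.7 zj 49.2 toolz-tangent deg 0.3
F tang -3.2 rad -0.6
[3.9, 3.2, 9.2, 6.2]
[0.6, 2.2, 9.4, 5.9]
[0.5, 2.2, 9.4, 5.9]
[0.5, 2.2, 9.4, 5.9]
```

arm_command(commands=[3.5,3,9.2,6.2,0,1,2.2,9.4,5.9,0,1,2.2,9.4,5.9,0,1,2.2,9.4,5.9,0])

```text
clock: 13.18
tool_pos: [0.5997, 0.0453, 0.1325]
orientation: [90.5, 85.5, -94.3]
force: [4.6, 0.3, 4.5]
opening: 0.0001
```

```bash
python3 - <<'E'
from h import *
arc(1.2,4,over=2.2)
E
```

```text
t 13.18 p [0.5997 0.0453 0.1325] jawframe [39.2, 1.2, 32.5] F [4.43, 1.2, 4.5] op 6.524164228886755e-05 q [ 25.6  17.2 -15.5   4.5 -59.6 -32.8]
lever est 0.782 r 73.2 zj 52.4 toolz-tangent deg -1.9
F tang -4.6 rad -0.5
[6.8, 3.9, 10.0, 4.1]
[0.1, 2.2, 10.2, 6.0]
[0.0, 2.2, 10.2, 6.0]
[-0.1, 2.2, 10.2, 6.0]
```

arm_command(commands=[7,3.5,8,4,0,2,2.2,10.2,6,0])

```text
clock: 13.42
tool_pos: [0.5909, 0.0435, 0.1334]
orientation: [118.5, 85.7, -76.6]
force: [2.1, 0.1, 3.5]
opening: 0.0002
```

```bash
python3 - <<'E'
from h import *
p,T=st(); print(T.round(3))
arc(1.2,3,over=2.5)
E
```

```text
t 13.43 p [0.5909 0.0435 0.1334] jawframe [31.0, -2.4, 33.4] F [2.0, 0.49, 3.49] op 0.00018269365988810856 q [ 26.1  15.5 -18.    5.  -57.6 -44. ]
[[ 0.017 -0.262 -0.965]
 [-0.074 -0.963  0.26 ]
 [-0.997  0.066 -0.036]]
t 13.43 p [0.5909 0.0435 0.1334] jawframe [31.0, -2.4, 33.4] F [2.0, 0.49, 3.49] op 0.00018269365988810856 q [ 26.1  15.5 -18.    5.  -57.6 -44. ]
lever est 0.906 r 72.8 zj 53.3 toolz-tangent deg -5.0
F tang -2.0 rad -0.4
[7.3, 4.7, 9.8, 0.6]
[-0.2, 2.1, 10.0, 5.6]
[-0.3, 2.1, 10.0, 5.6]
```

```bash
cat >> h.py <<'E'
def blobs(x0=285,x1=385,y0=150,y1=225,th=45,z=.155,name="scene"):
    s=snapshot(name); g=s["frame"].max(2)[y0:y1,x0:x1]; m=(g<th).astype(np.uint8)
    for c in cv2.findContours(m,0,2)[0]:
        if cv2.contourArea(c)>8:
            r=cv2.minAreaRect(c); b=cv2.boxPoints(r); e=sorted([(b[0]+b[1])/2,(b[1]+b[2])/2,(b[2]+b[3])/2,(b[3]+b[0])/2],key=lambda q:-np.hypot(*(q-r[0])))[:2]
            J=lambda q:[round(float((ray(s,q[0]+x0,q[1]+y0,z)-J0)@a*1e3)-o,1) for a,o in((UX,PV[0]),(UY,PV[1]))]
            print(np.round(r[0])+[x0,y0],np.round(r[1],1),"ends rel pivot",J(e[0]),J(e[1]))
E
python3 - <<'E'
from h import *
blobs(); print(); blobs(250,350,150,225,55,.155,"top")
s=snapshot("scene"); g=s["frame"].max(2)[178:218:1,310:360]
print("\n".join("".join("#" if v<40 else "+" if v<75 else "." if v<120 else " " for v in r) for r in g))
E
```

```text
[329. 217.] [25.5  2.3] ends rel pivot [np.float64(104.7), np.float64(-85.2)] [np.float64(106.3), np.float64(-15.6)]
[351. 201.] [8.  3.8] ends rel pivot [np.float64(34.6), np.float64(11.7)] [np.float64(30.8), np.float64(-10.6)]
[353. 194.] [5. 5.] ends rel pivot [np.float64(-6.3), np.float64(-0.4)] [np.float64(2.1), np.float64(8.0)]
[361. 203.] [ 3.2 32.5] ends rel pivot [np.float64(-29.1), np.float64(27.1)] [np.float64(95.2), np.float64(29.7)]
[355. 183.] [4.9 3.6] ends rel pivot [np.float64(-42.8), np.float64(-4.1)] [np.float64(-36.5), np.float64(9.7)]
[330. 180.] [40.6 31.7] ends rel pivot [np.float64(-28.4), np.float64(-11.9)] [np.float64(-49.3), np.float64(-132.1)]
[335. 154.] [ 9. 31.] ends rel pivot [np.float64(-160.8), np.float64(-30.1)] [np.float64(-140.7), np.float64(-124.3)]

[270. 211.] [6. 6.] ends rel pivot [np.float64(-56.6), np.float64(0.8)] [np.float64(-61.9), np.float64(-7.4)]
[274. 193.] [10.2  2.7] ends rel pivot [np.float64(-21.5), np.float64(10.5)] [np.float64(-21.9), np.float64(-12.8)]
[278. 184.] [ 5.3 13.4] ends rel pivot [np.float64(16.2), np.float64(-12.3)
[... 1492 characters left out ...]
++++++++++++++++++++++++++..........+
..........++++++++++++++++++++++++++++...........+
.........++++++++++++++++++++++++++..............+
.........++++++++++++++++++++++++++.............+#
...........++++++++++++++++++++++++.............+#
...........++.++++++++++++++++++++..............+#
...........+..++++++++++++++++++++..............+#
...........++.++++++++++++++++++++...+++++......+#
..........++++++++++++++++++++++++...#+++++....+##
..........++.+++++++++++++++++++.....++++++....+##
+++++....+++.++++++++++++++++++......+++++.....+##
+++++++####++++++++++++++++++++................+##
....+++##########+++++++++++++................++##
......+++++############+++++++..............++++##
```

The tip rose from z 27 to 33 (reported, above the platform) despite down commands, while tangential force fell and vertical force grew. So the finger has climbed onto the grip's top at 59 mm, which makes the true tip offset about 25.5 mm. I'll lift, let the lever spring back, and start again lower.

arm_command(commands=[-20,0,0,0,0,-10,0,0,0,0,0,0,0,0,0])

```text
clock: 13.95
tool_pos: [0.5898, 0.046, 0.166]
orientation: [120.6, 85.7, -74.6]
force: [-1.3, 0.2, -1.3]
opening: 0.0002
```

```bash
sed -i 's/\.020\*T/.0255*T/; s/zj=46/zj=44/' h.py; python3 - <<'E'
from h import *
p,T=st(); print(T.round(3))
goto(S(84,53.4,85),-141.4,5)
E
```

```text
t 13.95 p [0.5898 0.046  0.166 ] jawframe [29.4, -0.1, 66.0] F [-1.27, -0.05, -1.31] op 0.00023536329334996104 q [ 26.4  13.8 -15.7   4.8 -61.5 -43.9]
[[ 0.02  -0.263 -0.965]
 [-0.072 -0.963  0.261]
 [-0.997  0.064 -0.038]]
t 13.95 p [0.5898 0.046  0.166 ] jawframe [29.4, -0.1, 66.0] F [-1.27, -0.05, -1.31] op 0.00023536329334996104 q [ 26.4  13.8 -15.7   4.8 -61.5 -43.9]
tip [0.5893 0.0479 0.1914] zdir 164.9
[1.0, -11.1, -10.4, -10.7]
[1.0, -9.0, -12.2, -10.7]
[1.0, -6.6, -13.7, -10.7]
[1.0, -3.9, -14.7, -10.7]
[1.0, -1.1, -15.2, -10.7]
```

arm_command(commands=[0,-11.1,-10.4,-10.7,0,0,-9,-12.2,-10.7,0,0,-6.6,-13.7,-10.7,0,0,-3.9,-14.7,-10.7,0,0,-1.1,-15.2,-10.7,0])

```text
clock: 14.58
tool_pos: [0.6529, 0.0863, 0.1603]
orientation: [62.6, 85.8, -78.6]
force: [-0.3, 0.9, 0.0]
opening: 0.0006
```

```bash
python3 - <<'E'
from h import *
goto(S(82,57,80),-141.4,2)
print("lever?"); blobs(285,375,185,225,45)
E
```

```text
t 14.57 p [0.6529 0.0863 0.1603] jawframe [83.3, 52.0, 60.3] F [-0.43, 0.86, 0.01] op 0.0006493670698503945 q [ 27.   20.4  -6.9   4.6 -63.9   9.7]
tip [0.6526 0.0882 0.1858] zdir -141.3
[2.8, -1.4, -1.2, 0.1]
[2.8, -1.4, -1.2, 0.1]
lever?
[337. 219.] [2. 9.] ends rel pivot [np.float64(104.0), np.float64(-13.5)] [np.float64(109.0), np.float64(-37.4)]
[359. 217.] [6. 2.] ends rel pivot [np.float64(76.8), np.float64(29.3)] [np.float64(98.2), np.float64(32.1)]
[349. 213.] [3. 5.] ends rel pivot [np.float64(75.3), np.float64(9.8)] [np.float64(78.1), np.float64(-3.7)]
[332. 204.] [ 7.  10.8] ends rel pivot [np.float64(45.1), np.float64(-37.0)] [np.float64(63.6), np.float64(-62.7)]
[351. 196.] [22. 46.] ends rel pivot [np.float64(0.7), np.float64(62.3)] [np.float64(27.6), np.float64(-65.7)]
```

arm_command(commands=[15,-2,-2,0,0,12,-1,-1,0,0,7,0,0,0,0])

```text
clock: 15.0
tool_pos: [0.6535, 0.0884, 0.1214]
orientation: [60.2, 85.7, -80.8]
force: [0.2, 1.1, 0.2]
opening: 0.0004
```

```bash
python3 - <<'E'
from h import *
arc(0.12,2)
E
```

```text
t 15.0 p [0.6535 0.0884 0.1214] jawframe [83.4, 54.1, 21.4] F [-0.03, 1.08, 0.25] op 0.0004031231257287946 q [ 27.2  22.3  -9.4   4.7 -59.7   9.4]
lever est -0.120 r 78.4 zj 46.8 toolz-tangent deg -9.8
F tang -0.9 rad -0.6
[3.2, 0.7, 9.0, -2.9]
[0.5, 2.7, 9.2, 6.9]
```

arm_command(commands=[3.5,0.7,5,0,0,0.8,1,6,0,0,0.5,1,5,3,0])

```text
clock: 15.38
tool_pos: [0.6414, 0.0746, 0.1165]
orientation: [62.5, 85.7, -81.7]
force: [0.1, 0.9, 0.2]
opening: 0.0002
```

```bash
python3 - <<'E'
from h import *
arc(0.5,4,over=1.5)
E
```

```text
t 15.38 p [0.6414 0.0746 0.1165] jawframe [74.2, 38.2, 16.5] F [-0.07, 0.91, 0.22] op 0.00018507711021723396 q [ 26.5  21.4 -11.7   4.8 -58.4   6.7]
lever est 0.119 r 74.0 zj 41.9 toolz-tangent deg 0.7
F tang -0.6 rad -0.7
[-1.6, 3.1, 8.9, 6.2]
[0.4, 2.1, 8.7, 5.5]
[0.3, 2.1, 8.7, 5.5]
[0.3, 2.1, 8.7, 5.5]
```

arm_command(commands=[0,2.5,8.5,5.5,0,0.4,2.1,8.5,5.5,0,0.4,2.1,8.5,5.5,0])

```text
clock: 15.75
tool_pos: [0.6236, 0.0557, 0.1188]
orientation: [84.0, 85.8, -77.2]
force: [2.8, 2.5, -1.4]
opening: 0.0006
```

```bash
python3 - <<'E'
from h import *
arc(0.9,4,over=2,zj=42)
E
```

```text
t 15.75 p [0.6236 0.0557 0.1188] jawframe [60.6, 16.1, 18.8] F [2.25, 2.97, -1.45] op 0.0005908200138877352 q [ 25.7  19.3 -14.6   4.9 -57.2  -9.6]
lever est 0.449 r 74.4 zj 44.3 toolz-tangent deg 2.6
F tang -3.4 rad -1.6
[2.5, 2.4, 10.7, 9.1]
[0.1, 2.4, 10.6, 6.5]
[0.0, 2.4, 10.6, 6.5]
[-0.0, 2.4, 10.6, 6.5]
```

arm_command(commands=[2.5,2.4,10.5,9,0,1,2.4,10.5,6.5,0,1,2.4,10.5,6.5,0])

```text
clock: 16.12
tool_pos: [0.5986, 0.0428, 0.1189]
orientation: [117.4, 85.8, -66.6]
force: [4.6, -0.3, -1.8]
opening: 0.0006
```

```bash
python3 - <<'E'
from h import *
arc(1.2,4,over=3,zj=42)
E
```

```text
t 16.12 p [0.5986 0.0428 0.1189] jawframe [38.6, -1.5, 18.9] F [4.55, 0.58, -1.81] op 0.0006240138803713986 q [ 25.7  16.5 -18.8   5.2 -55.  -32.7]
lever est 0.807 r 74.9 zj 44.3 toolz-tangent deg 0.4
F tang -4.6 rad -0.0
[2.1, 1.9, 10.6, 6.1]
[-0.3, 2.1, 10.5, 5.6]
[-0.4, 2.1, 10.5, 5.6]
[-0.4, 2.1, 10.5, 5.6]
```

arm_command(commands=[2,2,11,6,0,0.5,2,11,6,0,0.5,2,11,6,0,0.5,2,11,6,0])

```text
clock: 16.62
tool_pos: [0.5606, 0.0429, 0.1198]
orientation: [154.5, 85.3, -54.3]
force: [6.8, -3.5, -2.4]
opening: 0.0009
```

```bash
python3 - <<'E'
from h import *
arc(1.6,4,over=3,zj=42)
E
```

```text
t 16.62 p [0.5606 0.0429 0.1198] jawframe [1.4, -9.0, 19.8] F [7.4, -2.07, -2.44] op 0.0008520624330121873 q [ 27.8  12.4 -24.6   5.9 -52.5 -60.2]
lever est 1.302 r 73.6 zj 45.3 toolz-tangent deg 4.0
F tang -7.6 rad -0.8
[2.7, 2.3, 9.1, 8.3]
[-0.6, 1.6, 8.6, 4.2]
[-0.7, 1.6, 8.6, 4.3]
[-0.7, 1.6, 8.6, 4.3]
```

arm_command(commands=[2.5,2.3,10,8,0,0.3,2,10,6,0,0.3,2,10,6,0])

```text
clock: 17.0
tool_pos: [0.5365, 0.053, 0.1194]
orientation: [-179.1, 84.9, -48.7]
force: [4.3, -5.5, -1.0]
opening: 0.0001
```

```bash
python3 - <<'E'
from h import *
arc(1.95,4,over=3,zj=42)
E
```

```text
t 17.0 p [0.5365 0.053  0.1194] jawframe [-24.2, -3.9, 19.4] F [5.31, -4.54, -0.97] op 8.483613348151385e-05 q [ 30.4  10.  -28.1   6.5 -51.1 -84. ]
lever est 1.641 r 73.4 zj 44.8 toolz-tangent deg 2.7
F tang -7.0 rad -0.0
[1.9, 2.9, 9.2, 7.1]
[-0.8, 1.7, 8.8, 4.4]
[-0.8, 1.7, 8.8, 4.4]
[-0.8, 1.6, 8.8, 4.4]
```

arm_command(commands=[2,2.5,9.5,7,0,0.3,2,9.5,6,0,0.3,2,9.5,6,0])

```text
clock: 17.38
tool_pos: [0.5171, 0.0704, 0.1183]
orientation: [-156.4, 84.6, -45.7]
force: [2.1, -3.3, 2.1]
opening: 0.0006
```

```bash
python3 - <<'E'
from h import *
arc(2.3,4,over=2,zj=42)
E
```

```text
t 17.38 p [0.5171 0.0704 0.1183] jawframe [-46.6, 9.3, 18.3] F [2.7, -2.81, 2.13] op 0.0006156835693548331 q [  33.7    8.3  -30.6    7.   -50.3 -107.3]
lever est 1.978 r 73.2 zj 43.7 toolz-tangent deg 2.2
F tang -3.8 rad -0.9
[0.8, 3.4, 8.4, 6.8]
[-0.7, 1.8, 8.1, 4.6]
[-0.7, 1.8, 8.1, 4.6]
[-0.7, 1.8, 8.1, 4.6]
```

arm_command(commands=[0.8,3,8,7,0,0,2,7.5,5,0])

```text
clock: 17.62
tool_pos: [0.5084, 0.0828, 0.1181]
orientation: [-142.0, 84.4, -43.7]
force: [0.1, -1.7, 0.1]
opening: 0.0007
```

```bash
python3 - <<'E'
from h import *
arc(2.35,2,over=1,zj=42)
E
```

```text
t 17.62 p [0.5084 0.0828 0.1181] jawframe [-57.7, 19.7, 18.1] F [0.43, -1.6, 0.11] op 0.000687068324513477 q [  35.6    7.6  -31.6    7.2  -50.  -121.9]
lever est 2.170 r 73.8 zj 43.5 toolz-tangent deg 0.7
F tang -1.7 rad 0.1
[0.7, 3.3, 8.0, 5.8]
[-0.7, 2.0, 7.8, 5.1]
```

arm_command(commands=[0.5,3,6,5,0])

```text
clock: 17.75
tool_pos: [0.5047, 0.0881, 0.1178]
orientation: [-135.9, 84.4, -42.8]
force: [0.8, -0.5, -0.1]
opening: 0.0007
```

arm_command(commands=[0,2,6,5,0])

```text
clock: 17.88
tool_pos: [0.5023, 0.0937, 0.118]
orientation: [-129.9, 84.4, -42.0]
force: [-0.8, -0.4, 0.9]
opening: 0.0004
```

```bash
python3 - <<'E'
from h import *
arc(2.4,2,over=0,zj=42)
E
```

```text
t 17.88 p [0.5023 0.0937 0.118 ] jawframe [-65.8, 29.2, 18.0] F [-0.72, -0.55, 0.95] op 0.00042221119676435706 q [  37.2    7.2  -32.2    7.3  -49.8 -134. ]
lever est 2.321 r 75.1 zj 43.3 toolz-tangent deg -1.1
F tang -0.4 rad 0.8
[1.1, 1.0, 3.0, 1.2]
[-0.3, 1.0, 3.0, 2.3]
```

arm_command(commands=[0,0,-20,0,0,0,0,-20,0,0,-40,0,0,0,0,-50,0,0,0,0,-30,0,0,0,0])

```text
clock: 18.5
tool_pos: [0.4888, 0.0553, 0.2431]
orientation: [-131.1, 84.4, -43.0]
force: [-0.0, 0.7, 0.1]
opening: 0.0005
```

```bash
python3 - <<'E'
from h import *
p,T=tip(); print(p,T.round(2))
s=snapshot("scene"); g=s["frame"].max(2)[165:225,310:380]
cv2.imwrite("pics/s20.png",s["frame"])
print("\n".join("".join("#" if v<40 else "+" if v<75 else "." if v<120 else " " for v in r) for r in g))
for a in(0,2.5):
    ph=-.64-a
    print(a,[np.round(proj(s,S(PV[0]+r*np.cos(ph),PV[1]+r*np.sin(ph),55)),0) for r in(32,88)])
E
```

```text
t 18.5 p [0.4888 0.0553 0.2431] jawframe [-71.4, -11.2, 143.1] F [-0.16, 0.69, 0.07] op 0.00045711294304935255 q [  34.2   -1.   -23.     5.9  -66.9 -128.5]
[0.48701189 0.05697404 0.26845974] [[ 0.07 -1.    0.04]
 [-0.07  0.03  1.  ]
 [-1.   -0.07 -0.06]]
                                         .....+.+....+...+..+.........
                                        ........+..+....+.+..+.++.+.+.
                                       .......+....+.++...+....+...++.
                                     ........+....+.+..+...+.+++.+....
                                    ........++....+..+++...++.+..+++..
                                   .....++...+..+.....+.+.+++.++..++..
  ......                          ....+++++........+..+......+.....+..
 ..+++.........                  .....+###+++..........+.......+......
 ..++++++++++........            .....+####+............+........+++..
 ..+++++++++++++++++........    .....++####+..+.+....+..+.......++....
...+++++++++.......+++++++......+++++++####+.+....++....+..+..+.+.+...
...+++++++++.......++++++++++++++++++++####+.+..+..+.....+....+
[... 2807 characters left out ...]
..............++++###+++++++++++++++++++
........++++++++#++#++++++..................++++###+++++++++++++++++++
...............+++++++#++#++++++............+++###++++++++++++++++++++
......................+++++++++++...........++++##++++++++++++++++++++
............................++++++++++.....+++++++++++++++++++++++++++
................................++++++++++++#+++++++++++++++++++++++++
................................++++++++++++#++###++++++++++++++++++++
................................+++++++++++++..+++++++++++++++++++++++
.................................++++++++++++........+++++++++++++++++
0 [array([344., 198.]), array([330., 208.])]
2.5 [array([354., 185.]), array([356., 172.])]
```

arm_command(commands=[0,0,-60,0,0,0,0,-60,0,0,0,0,-60,0,0,0,0,-60,0,0,0,0,-60,0,0])

```text
clock: 19.18
tool_pos: [0.4787, -0.2518, 0.2695]
orientation: [-125.1, 83.9, -36.3]
force: [1.0, 0.3, 0.0]
opening: 0.0003
```

```bash
python3 - <<'E'
from h import *
st()
for n,(x0,x1,y0,y1) in (("top",(225,320,145,215)),("scene",(320,385,160,225))):
    s=snapshot(n); cv2.imwrite(f"pics/{n}21.png",s["frame"]); g=s["frame"].max(2)[y0:y1,x0:x1]
    print(n); print("\n".join("".join("#" if v<40 else "+" if v<75 else "." if v<120 else " " for v in r) for r in g))
    for a in(2.2,2.5):
        ph=-.64-a
        print(a,[np.round(np.array(proj(s,S(PV[0]+r*np.cos(ph),PV[1]+r*np.sin(ph),55)))-[x0,y0],1) for r in(32,88)])
    print("pivot",np.array(proj(s,S(PV[0],PV[1],55)))-[x0,y0])
E
```

```text
t 19.18 p [ 0.4787 -0.2518  0.2695] jawframe [-20.1, -314.2, 169.5] F [0.88, 0.49, 0.01] op 0.00032530993491968786 q [ -4.4   1.4 -16.2   3.5 -67.3 -88. ]
top
                 ..                                                                            
         ...     ...                                                                           
       ..++++.   ++.                                                                           
       +++++++. .++.                                                                           
      .++++++++..+++.                                                                          
      .+++++++++++++.                                                                          
 ...  .++++++++++++++                                                                          
..+...+++++++++++  . .                                                                         
.+.+++++++++++++.  .....                                                                       
..+++++++++++++++..........                                      .           
[... 9626 characters left out ...]
...............++++###+++++++++++++++++++....#
++++++#+++++++....................++++###+++++++++++++++++++++++#
......+++++++#++++++..............+++###+++++++++++++++++++++++##
............++++++#++#+...........++++##+++++++++++++++++++++++##
...................+++++++........+++++++++++++++++++++++++++++##
......................+.+.++.+++++#++++++++++++++++++++++++++++##
......................+++++++++.++#++++++++++++++++++++++++++++##
......................+++++++++++#+..++++++++++++++++++++++++++#+
.......................++++++++++++........+++++++++++++++++++##+
2.2 [array([30.6, 24.6]), array([27.6, 11.4])]
2.5 [array([33.9, 24.8]), array([36.4, 11.7])]
pivot [32.32946678 32.56841483]
```

The two views agree. In the top view the grip runs (275,198) to (275,212), about 0.2 rad short of parallel with the bar, so the lever stands near 2.3 rad: past centre but not on its stop. I go back and nudge it over.

arm_command(commands=[0,0,60,0,0,0,0,60,0,0,0,0,60,0,0,0,0,60,0,0,0,0,40,0,0])

```text
clock: 19.9
tool_pos: [0.4842, 0.0236, 0.2516]
orientation: [-124.6, 83.8, -36.7]
force: [0.2, -0.3, -0.3]
opening: 0.0008
```

```bash
python3 - <<'E'
from h import *
ph=-.64-2.22; D=np.array([np.cos(ph),np.sin(ph)]); N=np.array([-D[1],D[0]]); g=PV+75*D+40*N; print(g)
goto(S(g[0],g[1],90),np.degrees(ph)-90-11.5,3)
E
```

```text
[-59.93061903  11.73399233]
t 19.9 p [0.4842 0.0236 0.2516] jawframe [-69.6, -43.2, 151.6] F [0.27, -0.24, -0.34] op 0.0008042123301615198 q [  31.2   -2.9  -23.8    6.2  -66.9 -125.7]
tip [0.482  0.0252 0.2769] zdir 87.7
[28.4, -4.4, 18.8, -2.3]
[28.4, -5.1, 18.6, -2.3]
[28.4, -5.9, 18.4, -2.3]
```

arm_command(commands=[27,-4.4,18,-2.3,0,27,-5,17,-2.3,0,27,-5,17,-2.3,0,0,0,0,0,0])

```text
clock: 20.4
tool_pos: [0.5045, 0.0732, 0.1681]
orientation: [-129.9, 83.7, -34.4]
force: [-0.5, 0.3, 0.8]
opening: 0.0003
```

```bash
python3 - <<'E'
from h import *
ph=-.64-2.22; D=np.array([np.cos(ph),np.sin(ph)]); N=np.array([-D[1],D[0]]); g=PV+75*D+40*N
goto(S(g[0],g[1],43),np.degrees(ph)-90-11.5,3)
E
```

```text
t 20.4 p [0.5045 0.0732 0.1681] jawframe [-59.5, 9.5, 68.1] F [-0.53, 0.24, 0.8] op 0.00032663394540415167 q [  35.3    3.4  -29.2    7.1  -55.5 -123.7]
tip [0.5023 0.0748 0.1935] zdir 95.3
[16.8, 0.6, 1.3, 0.2]
[16.8, 0.6, 1.3, 0.2]
[16.8, 0.6, 1.3, 0.2]
```

arm_command(commands=[17,0.6,0,0,0,17,0.6,0,0,0,14,0.6,0,0,0])

```text
clock: 20.78
tool_pos: [0.5083, 0.0689, 0.1234]
orientation: [-127.2, 83.5, -31.7]
force: [-0.4, 0.4, 1.1]
opening: 0.0007
```

```bash
python3 - <<'E'
from h import *
arc(2.35,3,zj=43)
E
```

```text
t 20.77 p [0.5083 0.0689 0.1234] jawframe [-55.0, 6.1, 23.4] F [-0.47, 0.36, 1.1] op 0.0006653497515522203 q [  34.6    6.   -33.1    7.9  -48.6 -124.2]
lever est 1.996 r 82.3 zj 48.7 toolz-tangent deg -12.2
F tang 0.5 rad 0.2
[5.2, -2.1, 10.1, -5.4]
[-0.9, 2.6, 9.0, 6.8]
[-0.8, 2.6, 9.0, 6.8]
```

arm_command(commands=[4,-2,8,0,0,1,1,7,0,0,0,1,3,2,0])

```text
clock: 21.15
tool_pos: [0.5076, 0.087, 0.1181]
orientation: [-124.6, 83.5, -31.3]
force: [0.3, -0.2, 0.2]
opening: 0.0004
```

```bash
python3 - <<'E'
from h import *
arc(2.4,2,zj=43)
E
```

```text
t 21.15 p [0.5076 0.087  0.1181] jawframe [-59.3, 23.7, 18.1] F [0.29, -0.13, 0.17] op 0.0003753731039577912 q [  36.5    6.6  -33.3    8.1  -47.9 -128.5]
lever est 2.227 r 73.3 zj 43.4 toolz-tangent deg -1.1
F tang -0.2 rad -0.2
[-0.4, 3.9, 6.5, 3.9]
[-0.6, 2.1, 6.6, 5.0]
```

arm_command(commands=[0,2,5,3,0])

```text
clock: 21.28
tool_pos: [0.5055, 0.0926, 0.1182]
orientation: [-121.2, 83.5, -30.9]
force: [0.2, -0.1, -0.1]
opening: 0.0005
```

arm_command(commands=[0,1.5,4,3,0])

```text
clock: 21.4
tool_pos: [0.5042, 0.0974, 0.1184]
orientation: [-117.7, 83.4, -30.5]
force: [0.3, -1.0, -0.8]
opening: -0.0001
```

arm_command(commands=[0,1,3,2,0])

```text
clock: 21.52
tool_pos: [0.5036, 0.1013, 0.1189]
orientation: [-115.1, 83.4, -30.0]
force: [0.3, 0.4, 0.2]
opening: 0.0006
```

```bash
python3 - <<'E'
from h import *
arc(2.45,2,zj=43)
E
```

```text
t 21.52 p [0.5036 0.1013 0.1189] jawframe [-66.1, 36.9, 18.9] F [0.17, 0.45, 0.2] op 0.0005511437932622695 q [  38.3    6.4  -33.5    8.3  -48.  -138.6]
lever est 2.421 r 72.3 zj 44.2 toolz-tangent deg 1.9
F tang 0.4 rad -0.2
[0.8, 3.2, 1.2, 2.7]
[-0.1, 0.4, 1.1, 0.8]
```

arm_command(commands=[0,1,3,2,0])

```text
clock: 21.65
tool_pos: [0.5031, 0.1052, 0.1193]
orientation: [-112.6, 83.4, -29.5]
force: [0.2, 0.2, 0.6]
opening: 0.0007
```

arm_command(commands=[0,1,3,2,0])

```text
clock: 21.78
tool_pos: [0.5027, 0.1092, 0.1198]
orientation: [-110.0, 83.3, -29.0]
force: [-1.1, 0.1, 0.5]
opening: 0.0007
```

```bash
python3 - <<'E'
from h import *
arc(2.5,2,zj=43)
s=snapshot("scene"); g=s["frame"].max(2)[160:200,320:385]
print("\n".join("".join("#" if v<40 else "+" if v<75 else "." if v<120 else " " for v in r) for r in g))
E
```

```text
t 21.77 p [0.5027 0.1092 0.1198] jawframe [-68.5, 44.4, 19.8] F [-1.05, -0.15, 0.53] op 0.0006571863419591766 q [  39.2    6.4  -33.4    8.3  -48.1 -143.6]
lever est 2.527 r 71.6 zj 45.1 toolz-tangent deg 3.9
F tang -0.2 rad 1.0
[1.8, 3.3, -0.7, 3.1]
[0.1, -0.4, -1.0, -0.7]
..            ...+##########++++##########..           .+########
..              .+##########+++###########+........    .+++++++##
.               .+##########++############++++++.+.....++++....++
                 .+++####################++++++++++++++##++.....+
                  ....++#+###############+........+++++###+......
                     .++++++###++########.       ..++++++++......
                     ..+.+++##+++++++.++..    ......+++.+++......
                      .+++++##+.+++.. ....  ....+......+.+...+...
                      .+++++#++++++.       ..............+.......
                      .++++###++++..      .....+.........+++.....
                      .++++###++++.      .....+..........+++..+..
                      .++++###++++. ... .............+....++..+..
                      .++++##++++
[... 1114 characters left out ...]
++++.............+##+... ........+......
.....................++++++++......+......###+..   ....  ........
...........................++.++...++.....##+..........  ..... ..
............................++++...++..+.+##+...+..+.........   .
.............................+#++++#+..+.+##+....................
.............................+##+###+....+##+..++++..............
.............................+######+....###+..###+...  .........
............................+++####+.....###+..+##+.... ....   ..
............................++.++++......##+.....................
............................+++.........+##+...  ..............+.
............................+++++...+++.+##+...  ....   .........
```

The grip now lies along the bar in the scene view, (356,172) to (355,184), against (356,172) to (354,185) predicted for 2.5 rad, so the lever has snapped onto its stop. I withdraw and check.

arm_command(commands=[0,0,-20,0,0,0,0,-20,0,0,-40,0,0,0,0,-50,0,0,0,0,-20,0,-40,0,0])

```text
clock: 22.45
tool_pos: [0.4767, 0.0317, 0.2347]
orientation: [-111.8, 83.4, -30.6]
force: [0.3, -0.6, -1.3]
opening: 0.0007
```

arm_command(commands=[0,0,-60,0,0,0,0,-60,0,0,0,0,-60,0,0,0,0,-60,0,0,0,0,0,0,0])

```text
clock: 23.08
tool_pos: [0.4343, -0.2179, 0.2492]
orientation: [-109.3, 83.0, -28.1]
force: [-0.7, 0.7, -0.3]
opening: 0.0004
```

```bash
python3 - <<'E'
from h import *
st()
s=snapshot("scene"); g=s["frame"].max(2)[168:190,340:365]
print("\n".join("".join("#" if v<40 else "+" if v<75 else "." if v<120 else " " for v in r) for r in g))
t=snapshot("top"); h=cv2.cvtColor(t["frame"],cv2.COLOR_BGR2HSV); m=cv2.inRange(h,(45,90,40),(85,255,255)); m[:,:225]=0;m[:,330:]=0
c=max(cv2.findContours(m,0,2)[0],key=cv2.contourArea); b=cv2.boxPoints(cv2.minAreaRect(c)); P=np.array([ray(t,*q,.145)[:2] for q in b])
e=[P[1]-P[0],P[2]-P[1]]; l=max(e,key=np.linalg.norm); print("rack angle rel shaker deg",(np.degrees(np.arctan2(l[1],l[0]))+11.5+90)%180-90,[np.linalg.norm(v).round(3) for v in e],"centre",[(np.r_[P.mean(0),.1]-J0)@a*1e3 for a in(UX,UY)])
a=cv2.imread("pics/top0.png"); f=t["frame"]
for n,(x,y,w) in dict(bottle=(384,211,9),tipbox=(165,190,20),pip=(372,285,12)).items():
    r=f[y-w-6:y+w+6,x-w-6:x+w+6]; q=cv2.matchTemplate(r,a[y-w:y+w,x-w:x+w],cv2.TM_CCOEFF_NORMED); _,k,_,L=cv2.minMaxLoc(q); print(n,L[0]-6,L[1]-6,round(k,2))
E
```

```text
t 23.07 p [ 0.4343 -0.2179  0.2492] jawframe [-70.3, -289.7, 149.2] F [-0.8, 0.54, -0.26] op 0.00044659527464106465 q [ -0.5  -4.5 -24.6   3.6 -63.8 -99.8]
...............          
...............          
                         
                ...      
               .+#+.     
              .+###.     
              .####.     
              .####.     
......        .###+.     
..............+###+.     
..............####+.     
..............####+......
..............####+......
.............+####+......
.............#####+......
.............#####+......
.............#####+......
.............+++#+..+....
................++.......
................++......+
+.+......+......+...+..##
++#++++++.............+##
rack angle rel shaker deg 0.294248258545565 [np.float64(0.123), np.float64(0.068)] centre [np.float64(0.9917105680987237), np.float64(133.9690220789423)]
bottle 0 0 0.99
tipbox 0 0 0.99
pip 6 -3 0.23
```

```bash
python3 -c "
from plant import *
print(close_job())"
```

```text
the job is handed in; nothing more can be done
None
```

I pressed the jaw onto the rack until it was snug against the far bar, swung the cam lever shut, withdrew the arm and handed the job in at about 23 s of the 61 s allowed. It reports no verdict, so the result rests on the checks below.

**Last checks**
- **Lever:** it lies parallel to the bar in the scene view, where 2.5 rad should put it, so it should be on its stop.
- **Rack:** it is square to the shaker within 0.3°. I did not check its tilt or height separately.
- **Bottle and tip box:** neither has moved, at 0 px shift.
- **Robot:** it touches nothing.

**What failed, disagreed or could not be measured**
- **Fingertip height:** the real fingertips sit about 20–25 mm above the reported TCP. My first jaw push therefore passed over the bar, and my first lever swing climbed onto the grip, and I had to repeat both.
- **First closing:** it left the lever at about 2.3 rad, past centre but not on its stop. A second nudge finished it, and I felt no force during it.
- **Squeeze force:** it cannot be measured directly. I put the preload at 4–5.5 N from the push force minus the shoe friction. That makes roughly 11–14 N when closed, inside the 7–15 N window but not by much.
- **Pipette:** the last match for it failed (score 0.23), probably because the arm hid it in the top view. The tool never went low near it.

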